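# Hang up the reception phone and its single-ear headset

### The job

The call is over: put the phone's handset back in its cradle the right way round, fully down in both wells, and hang the single-ear headset from the mask carton on its stand, the band squarely across the roller between the flanges. The ear cup makes the headset lopsided, so hang it by its balance point rather than by the crown and let go slowly, so that it stays hanging straight and neither swings nor slips off. Set both down gently, and leave everything else on the desk where it is.

Things in the scene. Friction and masses are not known exactly. Their poses are not given: they have to be found in the camera images.
- headset: Rigid black single-ear headset, 0.15 kg, 160 wide, 133 mm tall; starts with its band astride the upright mask carton. Band: flattened arch, 22 mm wide (x), 7 mm thick, 144 mm inside span. Origin: underside of the band at the crown; x across the band, y along the arch to the heavy ear cup, z up. Other end (y -70 mm): light temple pad, lowest point 105 mm below. Mass centre: y +22, 72 mm below.
- headset_balance (a point): Underside of the band 22 mm from the crown towards the ear cup (1.7 mm lower than the crown), straight above the mass centre. The underside slopes 8 degrees down to the ear cup there, so it meets the roller 2 mm to the ear-cup side of the roller's top line. Hung by this point the headset hangs straight.
- headset_shoulder (a point): Middle of the band on its ear-cup shoulder: 52 mm from the crown along y, 8.5 mm below the origin. Here the band can be pinched from above across its 22 mm width (along x); neither carton nor roller is under it (the carton's side is 19 mm off).
- mask_box: Carton of face masks standing on end, fixed, 95 (x) x 66 (y) x 180 mm tall; origin under its centre. The headset starts on top of it, the arch running along the carton's y.
- stand: Headset stand, fixed: round foot 116 mm across, 11 mm high; column 14 mm across; on top a level roller 32 mm in diameter, 46 mm long, between two flanges 48 mm in diameter, 4 mm thick (8 mm proud of the roller). Origin under the foot's centre; the roller lies along the stand's x.
- stand_roller (a point): Middle of the top line of the roller, 210 mm above the table; axes as the stand's (x along the roller).
- phone: Desk telephone, fixed, black, 210 (x) x 230 (y) mm, deck 38 mm high, display hump up to 78 mm at the rear right; x points away from the user. Origin under its centre. Cradle along x at y = +70 mm: two wells 54 (x) x 52 (y) mm, 10 mm deep, with a bridge at deck height between them.
- ear_well (a point): Centre of the floor of the rear (+x) well, for the handset's round ear end, 28 mm above the table.
- mouth_well (a point): Centre of the floor of the front (-x) well, for the handset's squared mouth end, 28 mm above the table.
- handset: Cordless handset, black, 199 mm long (y), 0.17 kg, lying ends down in front of the phone. Round ear end 47 mm across at y +76 mm, squared mouth end 46 x 46 mm at y -76 mm, both about 43 mm tall; between them a grip bar 36 mm wide (x), from 24 to 45 mm above the origin. Origin: on the underside, midway. The ends fit the phone's wells with 3 mm to spare each side.
- handset_ear (a point): Centre of the underside of the round ear end.
- handset_mouth (a point): Centre of the underside of the squared mouth end.
- sanitizer: Bystander, loose: hand sanitizer pump bottle, 66 mm across, 165 mm tall; origin under its centre.
- stapler: Bystander, loose: desk stapler, 145 x 36 x 51 mm; origin under its centre.
- pen_cup: Bystander, loose: round pen cup, 72 mm across, 100 mm tall, with pens reaching 155 mm; origin under its centre.
- mug: Bystander, loose: coffee mug, 82 mm across, 95 mm tall; origin under its centre.
- mouse: Bystander, loose: computer mouse, about 95 x 60 x 35 mm; origin under its centre.
- tape: Bystander, loose: weighted tape dispenser, 140 x 50 x 70 mm; origin under its centre.
- headset_cup (a point): Centre of the ear cup, a disc 52 mm across (axis y), 26 mm thick, the headset's lowest part (126 mm below the crown). From it a thin microphone boom sticks out to x = -103 mm, 118 mm below the crown.
There are look-alikes about, which are no part of the job. What is shaped like the handset but pink is not meant. Leave any blue look-alike of the stand alone.

How it is judged:
At the end, for the whole second after the job is handed in: Handset: each end within 6 mm of its own well's floor centre. Headset: on the roller, its balance point within 18 mm of the roller's top middle and at most 4 mm above it, tilted under 0.15 rad, band within 0.3 rad of square, weight on the stand. Both released, at rest (distance between handset_ear and ear_well below 0.006 m and distance between handset_mouth and mouth_well below 0.006 m and linear speed of each of handset, headset below 0.02 m/s and distance between headset_balance and stand_roller below 0.018 m and z of headset_balance in the frame of stand_roller below 0.004 m and contact force between headset and stand above 0.5 N and angle between headset's own z axis and vertical below 0.15 rad and angle between the x axis of headset and the x axis of stand, either way round below 0.3 rad and angular speed of headset below 0.15 rad/s); the robot touches nothing.
It fails at once if the headset falls or swings freely while nobody holds it (faster than 0.3 m/s or 1.5 rad/s) (contact force between headset and the fingers below 0.05 N and (linear speed of headset above 0.3 m/s or angular speed of headset above 1.5 rad/s)).
It fails at once if the handset is dropped (faster than 0.4 m/s while not held) (contact force between handset and the fingers below 0.05 N and linear speed of handset above 0.4 m/s).
It fails at once if a bystander is pushed more than 30 mm (distance of any of sanitizer, stapler, pen_cup, mug, mouse, tape from where it was at the start of the episode above 0.03 m).
It also fails if it takes over 72 s, if anything falls off the work surface, if the arm or the gripper's body presses on something with over 40 N, if the wrist force passes 120 N, or if a joint passes its speed limit or range.

### The arm

A 6-joint arm with a two-finger parallel gripper is mounted at the origin on the work surface. World frame = base frame: x ahead of the robot, y to its left, z up, the work surface at z = 0. Lengths are in m, angles in rad, forces in N, time in s.
With the tool pointing down it reaches from about 0.25 to 0.775 m from the base axis. Payload 4 kg.
Tool frame: the origin (TCP) lies midway between the tips of the shut fingers; the grasp point (between the pads) lies behind it (bot.tcp_to_grasp is the z of the grasp point in the tool frame, in m); z points along the fingers, y is the direction in which the jaws open and shut (so a half turn about z gives the same grasp; the last joint's range is limited). The gripper opens to 85 mm and grips with 20 to 120 N. Pads are 22 mm wide; open, the fingers measure 114 mm over their backs; the gripper's body (76 mm by 85 mm) begins 54 mm behind the grasp point. The pads swing forward as they close: fully open they stand 13 mm farther back than shut.
Start: joints at [1.143, 0.087, 1.371, -0, 1.684, -0.103], TCP at [0.176, 0.521, 0.231] pointing down, gripper open.
Joint ranges: [-3.1, 3.1], [-0.76, 2.03], [0.27, 2.55], [-1.08, 4.22], [0.17, 2.65], [-2.57, 2.57]. Speed limits (rad/s): [2.79, 2.79, 3.14, 3.14, 3.14, 3.14].

### API

Orientations are given as a unit quaternion [w, x, y, z].
In Python, from bench import bot gives the robot as it stands. The module is installed in compiled form; this text tells all that it offers.
- The arm moves only by the shell command python3 -m jog 'ROWS' [FORCE]. ROWS is text: rows parted by semicolons, each of 7 numbers parted by spaces: the opening, from 0 (shut) to 1 (fully open), then the shift along the tool's x, y, z in cm, then the turn, a rotation vector about the tool's x, y, z in degrees. A call has 1 to 5 rows; each row shifts and turns the pose as measured when the row begins, along the tool's axes as they then stand; what a row does not reach is not made up. A row lasts 1/8 s, in which the tool goes at most 62.5 mm and 10.7 degrees, less where a joint would pass 70% of its speed; a pose out of reach is approached as far as the arm can. A call is refused whole if a number of a shift passes 6.25 or a number of a turn 10.7, either way. A call with a gripper value outside its range is refused whole. The fingers move at their own pace and stop on an object; FORCE is the grip in N (left out, the last holds). Time passes only in rows, so rows that do not move let the fingers close. It gives the time, the measured TCP pose, the force and the opening at its end, in the units of the state.
- bot.sense(): the state, without advancing time (a new reading comes with each control period).
- bot.get_image(name): name is "side" or "top"; returns a dict with "img" (480x640x3 uint8, blue, green, red), "fovy" (degrees; the focal length in pixels is half the picture's height over the tangent of half this angle, whatever the lens; pixels are square), "cx", "cy" (the principal point, pixels), "cam_to_world" (4x4, takes a point from camera to world coordinates). Camera axes: x right, y up, looking along -z (the intrinsics and any distortion apply to the point x, -y, -z); pixel columns grow to the right and rows downward; lengths in m; the calibration is good to about 2 mm. A picture is of the moment at which its call begins. There is no depth.
- bot.job_done(): hands the job in, once; it reports no verdict.
The state is a dict: "t": time; "q": joint angles; "joint_velocities": joint speeds; "joint_torque": joint torques, N m; "position": TCP position; "eef_rot": TCP orientation; "force": force on the tool from outside, world axes, zero at the start; "wrist_torque": the same for the moment, N m; "finger_gap": finger opening in m.
Only numpy, scipy, OpenCV 4.12 (cv2) and the standard library are available. Lean on these libraries where they do the work, as an engineer would, in place of code of your own. Each camera call takes 0.05 s, during which the arm holds its last target.

## Working session

There is one attempt and no reset: what is moved stays moved. The work goes in short steps, Python scripts to look and compute and a shell command to move; the robot and the scene stay as the last step left them, time stands still between calls to the robot, and variables do not carry over. Pictures are saved under pics/ and viewed, and the job is handed in when it is done.

```bash
mkdir -p pics
python3 - <<'E'
from bench import bot
import cv2, numpy as np
print(bot.sense()); print(bot.tcp_to_grasp)
for n in("side","top"):
    d=bot.get_image(n); cv2.imwrite(f"pics/{n}0.png",d["img"]); print(n,{k:v for k,v in d.items() if k!="img"})
E
```

```text
{'t': 0.0, 'q': array([ 1.14288531e+00,  8.79523627e-02,  1.37227282e+00,  7.11239271e-06,
        1.68359913e+00, -1.03098520e-01]), 'joint_velocities': array([-0.00157855,  0.00101869, -0.00094332,  0.00064447, -0.00048942,
       -0.00110256]), 'joint_torque': array([ 1.87740399e-03, -3.51858687e+01, -3.13276219e+01,  4.78098252e-05,
        1.05380124e-02, -1.78343458e-05]), 'position': array([0.17531391, 0.52078076, 0.23013115]), 'eef_rot': array([-2.96199616e-04,  1.61692767e-01,  9.86840516e-01, -1.07580291e-03]), 'force': array([0.15396157, 0.32401277, 0.61051812]), 'wrist_torque': array([0.04295834, 0.00123117, 0.01102264]), 'finger_gap': 0.08519376835439653}
-0.0187
side {'fovy': 53.150603721088025, 'cx': 320.6955910689351, 'cy': 238.74956966094268, 'cam_to_world': array([[ 0.8000445 ,  0.36245069, -0.47807772, -0.07043796],
       [-0.59976429,  0.50252186, -0.62269944, -0.76069109],
       [ 0.01454666,  0.7849212 ,  0.61942482,  0.91673606],
       [ 0.        ,  0.        ,  0.        ,  1.        ]])}
top {'fovy': 50.06179611227267, 'cx': 317.269002611861, 'cy': 239.85951051001646, 'cam_to_world': array([[-1.44302180e-03,  9.85531013e-01, -1.69489058e-01,
         2.73864324e-01],
       [-9.99996977e-01, -1.75955164e-03, -1.71736911e-03,
         1.21206479e-02],
       [-1.99074527e-03,  1.69486067e-01,  9.85530573e-01,
         1.55379304e+00],
       [ 0.00000000e+00,  0.00000000e+00,  0.00000000e+00,
         1.00000000e+00]])}
```

View pics/side0.png

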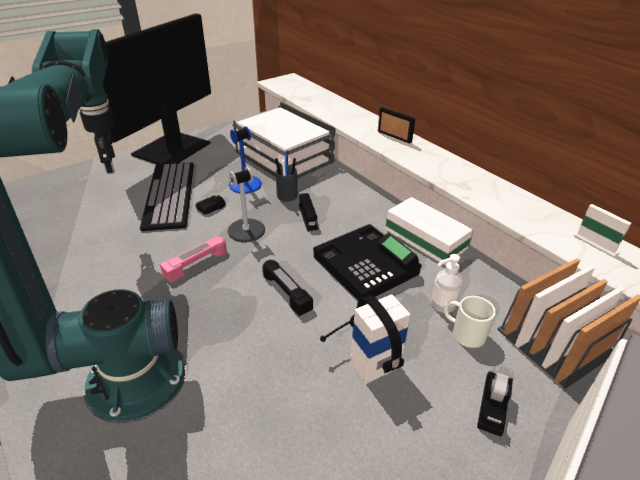

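View pics/top0.png

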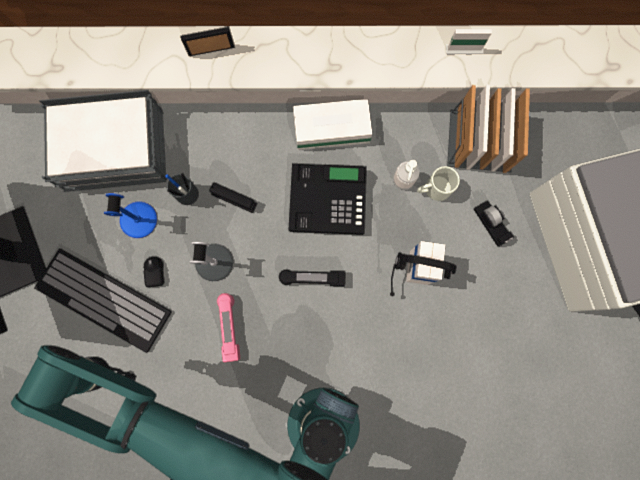

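```bash
cat > h.py <<'E'
import cv2, numpy as np
from bench import bot
def ray(d,u,v):
    f=240/np.tan(np.radians(d["fovy"])/2); M=d["cam_to_world"]
    r=M[:3,:3]@np.array([(u-d["cx"])/f,-(v-d["cy"])/f,-1]); return M[:3,3],r
def plane(d,u,v,z):
    o,r=ray(d,u,v); return o+r*(z-o[2])/r[2]
def proj(d,p):
    f=240/np.tan(np.radians(d["fovy"])/2); M=d["cam_to_world"]
    c=M[:3,:3].T@(np.asarray(p)-M[:3,3]); return d["cx"]+f*c[0]/-c[2], d["cy"]-f*c[1]/-c[2]
def tri(d1,p1,d2,p2):
    o1,r1=ray(d1,*p1);o2,r2=ray(d2,*p2)
    s=np.linalg.lstsq(np.c_[r1,-r2],o2-o1,rcond=None)[0]
    a=o1+s[0]*r1;b=o2+s[1]*r2; return (a+b)/2,np.linalg.norm(a-b)
def crop(im,x0,y0,x1,y1,k,name,gain=1.0):
    c=cv2.resize(im[y0:y1,x0:x1],None,fx=k,fy=k,interpolation=cv2.INTER_CUBIC)
    c=np.clip(255*(c/255.)**(1/gain),0,255).astype(np.uint8)
    cv2.imwrite("pics/"+name,c)
E
python3 - <<'E'
from h import *
t=cv2.imread("pics/top0.png");s=cv2.imread("pics/side0.png")
crop(t,180,150,380,300,4,"t_a.png",1.8)
crop(t,370,230,490,320,6,"t_b.png",1.8)
crop(s,310,280,430,390,5,"s_b.png",1.8)
crop(s,200,160,330,320,3.7,"s_a.png",1.8)
E
```

```text
(no output)
```

View pics/t_a.png

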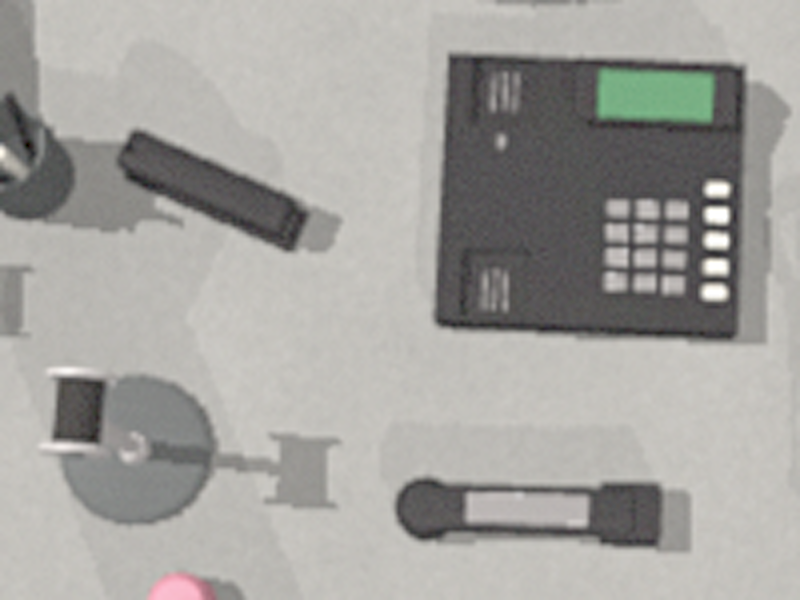

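View pics/t_b.png

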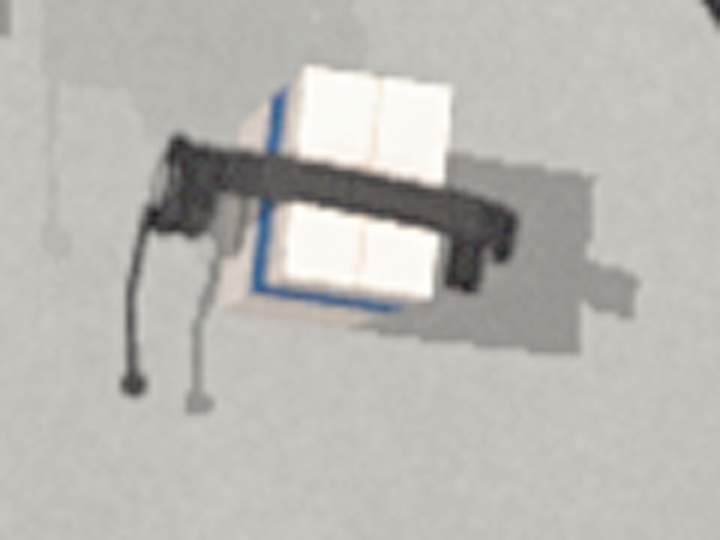

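View pics/s_b.png

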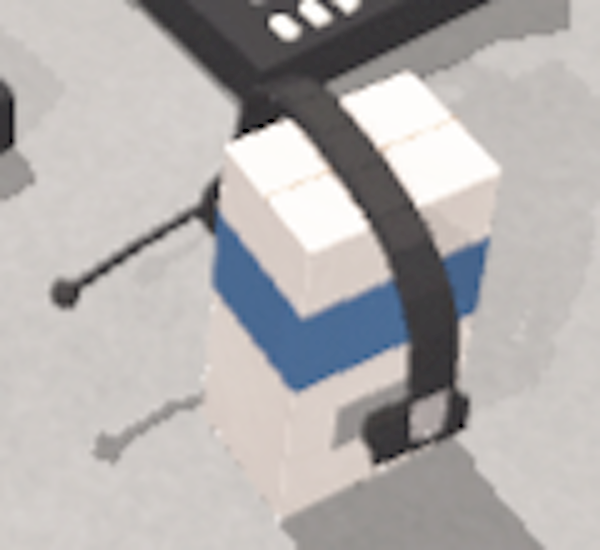

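View pics/s_a.png

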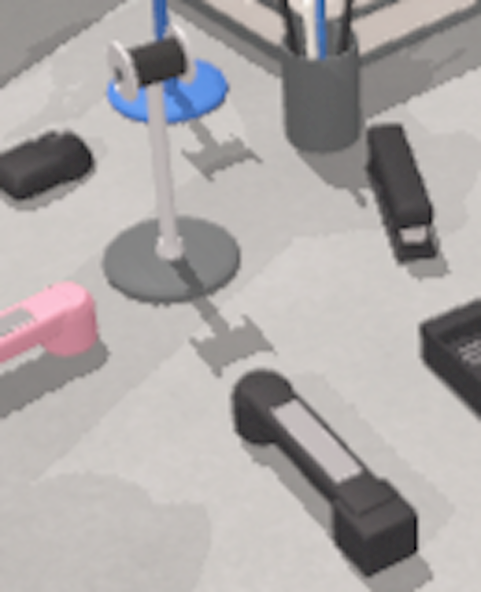

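Run:
```python
from h import *
t=bot.get_image("top");s=bot.get_image("side")
def comp(im,lo,box,seed,hi=None):
    g=im.max(axis=2); m=(g<lo).astype(np.uint8); n,l=cv2.connectedComponents(m); k=l[seed[1],seed[0]]
    return (l==k).astype(np.uint8)
g=t["img"].max(axis=2)
x0,y0=270,262
print("handset dark comp")
for th in (45,60,75):
    sub=((g[y0:294,x0:356]<th)).astype(np.uint8)
    sub=cv2.morphologyEx(sub,cv2.MORPH_CLOSE,np.ones((5,5)))
    cs=max(cv2.findContours(sub,0,1)[0],key=cv2.contourArea); r=cv2.minAreaRect(cs); print(th,np.array(r[0])+[x0,y0],r[1:],cv2.contourArea(cs))
    sub=((g[155:245,280:372]<th)).astype(np.uint8); sub=cv2.morphologyEx(sub,cv2.MORPH_CLOSE,np.ones((9,9)))
    cs=max(cv2.findContours(sub,0,1)[0],key=cv2.contourArea); r=cv2.minAreaRect(cs);b=cv2.boxPoints(r)+[280,155];print(" phone",r,b.round(1).tolist())
crop(t["img"],284,158,374,240,8,"t_ph.png",2)
crop(t["img"],185,235,265,290,10,"t_st.png",2)
crop(t["img"],276,262,352,294,10,"t_hs.png",2)
crop(s["img"],215,160,275,245,7,"s_st.png",2)
```

```text
handset dark comp
45 [311.53682709 277.54786301] ((65.1204833984375, 14.205018043518066), 1.080924153327942) 731.0
 phone ((47.387351989746094, 43.70363998413086), (74.76846313476562, 68.23246765136719), 2.385944128036499) [[288.6, 231.2], [291.5, 163.1], [366.2, 166.2], [363.3, 234.3]]
60 [311.53719711 277.99143028] ((65.17401123046875, 15.145553588867188), 1.060911774635315) 767.5
 phone ((47.45208740234375, 43.69808578491211), (75.3797378540039, 68.58515930175781), 2.290609836578369) [[288.4, 231.5], [291.2, 162.9], [366.5, 165.9], [363.7, 234.5]]
75 [312.00892258 278.00925255] ((66.15270233154297, 15.17930793762207), 1.0416266918182373) 806.0
 phone ((47.528594970703125, 43.813690185546875), (75.80921936035156, 68.85692596435547), 2.38594388961792) [[288.2, 231.6], [291.1, 162.8], [366.8, 166.0], [364.0, 234.8]]
```

View pics/t_ph.png

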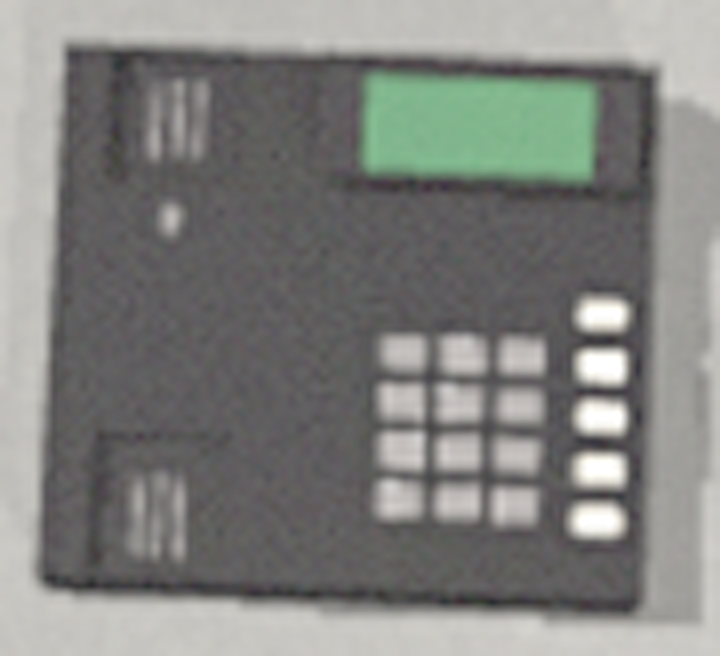

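View pics/t_st.png

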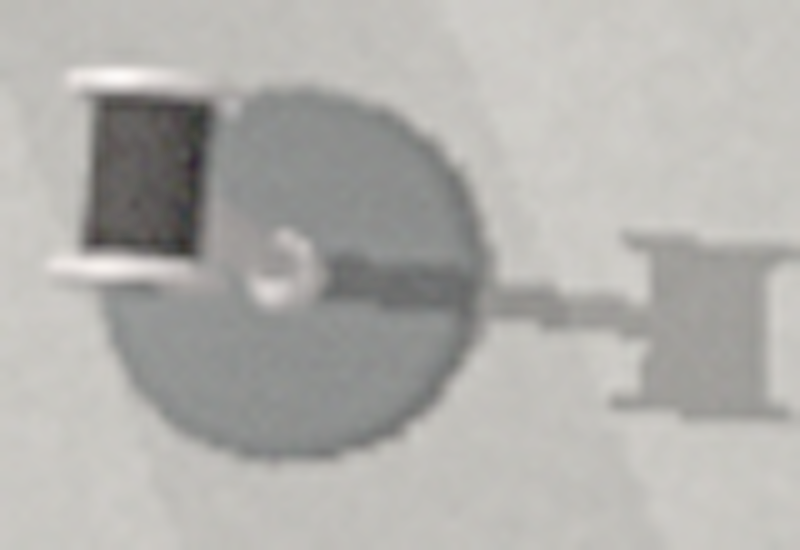

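View pics/t_hs.png

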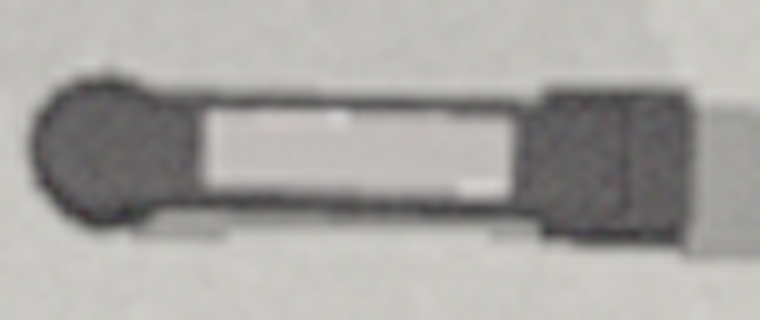

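View pics/s_st.png

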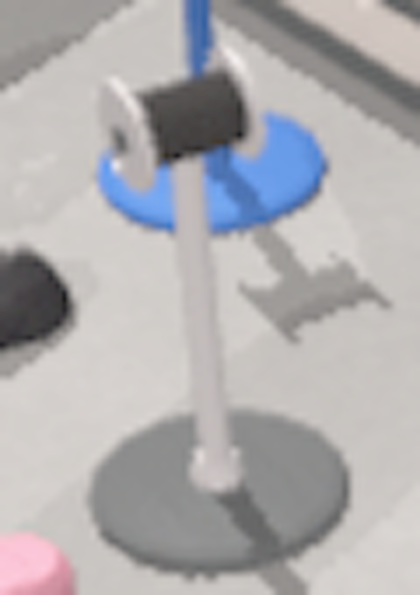

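Run:
```python
from h import *
t=bot.get_image("top");s=bot.get_image("side")
def P(u,v,z,o,k): return plane(t,u/k+o[0]-0.5+0.5/k,v/k+o[1]-0.5+0.5/k,z)  # cv2.resize half pixel
o=(284,158);k=8
print("phone corners z38 TL,BL,BR, z78 TR")
for u,v,z in((68,48,.038),(42,583,.038),(637,606,.0),(655,68,.078)): print(P(u,v,z,o,k).round(4))
TL,BL=P(68,48,.038,o,k),P(42,583,.038,o,k)
d=TL-BL; print("len",np.linalg.norm(d), "ang",np.degrees(np.arctan2(d[1],d[0])))
print("grilles z28",P(179,120,.028,o,k),P(157,516,.028,o,k)); 
o=(276,262);k=10
print("ear",P(103,150,.043,o,k),"mouth",P(617,165,.043,o,k))
print("label centre",P(360,152,.045,o,k))
o=(185,235)
print("foot",P(297,273,.011,o,k))
for u,v in((95,98),(212,100),(82,250),(203,256)): print("roller corner",P(u,v,.200,o,k))
# side: roller ends flanges
o2=(215,160);k2=7
f=lambda u,v:(u/k2+o2[0]-.5+.5/k2,v/k2+o2[1]-.5+.5/k2)
g=lambda u,v:(u/10+185-.45,v/10+235-.45)
# roller centre (visible) tri
print("roller tri",tri(s,f(196,112),t,g(148,178)))
foot=(P(297,273,.011,o,k)); print("foot from side", plane(s,*f(219,488),.011))
```

```text
phone corners z38 TL,BL,BR, z78 TR
[0.7725 0.0918 0.038 ]
[0.5634 0.1002 0.038 ]
[ 0.5612 -0.1263  0.    ]
[ 0.7511 -0.1295  0.078 ]
len 0.20921606607139165 ang -2.279752117391162
grilles z28 [0.7467712  0.04939761 0.028     ] [0.59106831 0.0573747  0.028     ]
ear [0.42414279 0.10749941 0.043     ] mouth [ 0.4194666  -0.04392251  0.043     ]
label centre [0.42322985 0.03173685 0.045     ]
foot [0.47225247 0.32652142 0.011     ]
roller corner [0.49510798 0.34349324 0.2       ]
roller corner [0.49451174 0.31222133 0.2       ]
roller corner [0.45420072 0.34534429 0.2       ]
roller corner [0.45253938 0.31312895 0.2       ]
roller tri (array([0.4750905 , 0.32789051, 0.19963757]), np.float64(0.0033965770212000907))
foot from side [0.46808356 0.3242671  0.011     ]
```

Run:
```python
from h import *
t=bot.get_image("top");s=bot.get_image("side")
crop(s["img"],308,218,428,308,6.6,"s_ph.png",2.2)
crop(t["img"],284,158,324,238,7,"t_ph2.png",3)
g=cv2.cvtColor(t["img"],6)
print(g[225:240,300]);print(g[225:240,330]);print(g[158:170,300])
for v in (175,190,205,220): print(g[v,284:300])
```

```text
[ 70  72  51  33  33  29  17  69 138 159 156 157 154 153 152]
[ 33  36  33  37  35  39  29  20  49  93 143 161 157 156 156]
[144 144 142 144 144  94  26  22  24  24  25  23]
[158 153 143 145 144 149 141  88  34  30  36  33  34  30  19  23]
[157 146 147 147 151 145  95  35  29  34  34  34  32  34  36  33]
[152 144 145 152 150 114  44  35  32  37  33  38  36  34  32  35]
[149 143 143 145 133  46  29  35  37  40  32  19  22  27  38  37]
```

View pics/s_ph.png

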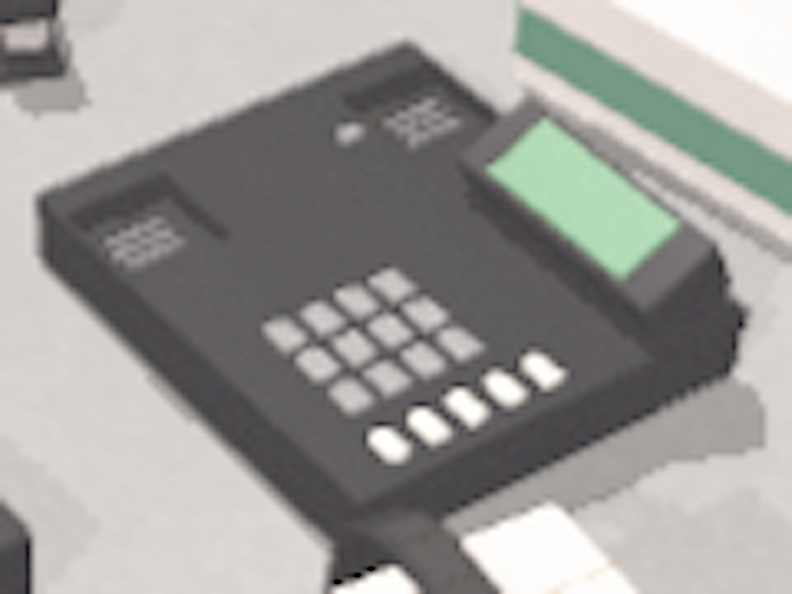

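View pics/t_ph2.png

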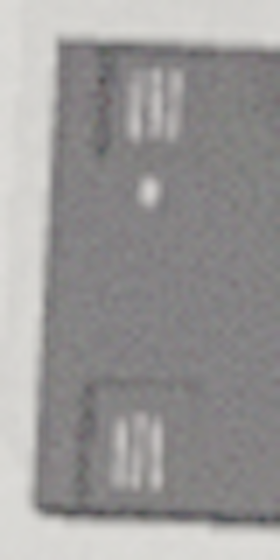

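Run:
```python
from h import *
t=bot.get_image("top");s=bot.get_image("side")
A=plane(t,291.0,175,.038);B=plane(t,288.4,220,.038);e=(A-B)/np.linalg.norm(A-B);print("left edge",A,B,np.degrees(np.arctan2(e[1],e[0])))
R=plane(t,300,163.08,.038);F=plane(t,300,232.2,0.0);F2=plane(t,300,230.6,.038);print("rear",R,"front",F,F2)
f=lambda u,v:(u/6.6+308-.42,v/6.6+218-.42)
g=lambda u,v:(u/8+284-.44,v/8+158-.44)
for n,a in(("FLtop",(40,200)),("RLtop",(405,42)),("midL",(222,121))): print(n,plane(s,*f(*a),.038))
print("FL bottom",plane(s,*f(45,262),0))
for n,a,b in(("ear gr",(424,122),(179,120)),("mouth gr",(146,242),(157,516)),("dot",(349,132),(171,219))): print(n,tri(s,f(*a),t,g(*b)), plane(s,*f(*a),.028),plane(t,*g(*b),.028))
print("mouth well rearleft",plane(s,*f(165,178),.038),"frontleft",plane(s,*f(75,218),.038),"rearright",plane(s,*f(228,238),.038))
print("ear well FL",plane(s,*f(342,97),.038),"RL",plane(s,*f(405,68),.038))
```

```text
left edge [0.73602514 0.09483541 0.038     ] [0.59541528 0.10165444 0.038     ] -2.776450270744068
rear [0.77394519 0.06746158 0.038     ] front [0.56508048 0.06790753 0.        ] [0.56284479 0.06656397 0.038     ]
FLtop [0.56573523 0.10055757 0.038     ]
RLtop [0.77274386 0.09459279 0.038     ]
midL [0.66561457 0.09780663 0.038     ]
FL bottom [0.56934763 0.10137302 0.        ]
ear gr (array([0.74543683, 0.04944255, 0.03167313]), np.float64(0.00046651206985172)) [0.74858441 0.05288318 0.028     ] [0.74677922 0.04940533 0.028     ]
mouth gr (array([0.59064286, 0.05714169, 0.03128254]), np.float64(0.0005673544320007696)) [0.59336843 0.06007065 0.028     ] [0.59107605 0.0573823  0.028     ]
dot (array([0.70231399, 0.05227444, 0.04397131]), np.float64(0.0011687826237076525)) [0.71585684 0.06735235 0.028     ] [0.70736305 0.05238386 0.028     ]
mouth well rearleft [0.61950816 0.08059836 0.038     ] frontleft [0.57078136 0.08171275 0.038     ] rearright [0.61622807 0.03220859 0.038     ]
ear well FL [0.72130382 0.07963035 0.038     ] RL [0.75933259 0.07936772 0.038     ]
```

```bash
cat > go.py <<'E'
import sys
from h import *
from scipy.spatial.transform import Rotation as Ro
x,y,z,yaw=map(float,sys.argv[1:5])
s=bot.sense(); w,a,b,c=s["eef_rot"]; R=Ro.from_quat([a,b,c,w]).as_matrix()
th=np.radians(yaw); Y=np.array([np.cos(th),np.sin(th),0]);Z=np.array([0,0,-1.]);X=np.cross(Y,Z)
G=np.c_[X,Y,Z]
p=s["position"]; d=R.T@(np.array([x,y,z])-p)*100
rv=np.degrees(Ro.from_matrix(R.T@G).as_rotvec())
print("t",round(s["t"],2),"pos",p.round(4),"yaw",round(np.degrees(np.arctan2(R[1,1],R[0,1])),2),"tilt",np.degrees(np.arccos(-R[2,2])).round(2),"F",s["force"].round(2),"gap",round(s["finger_gap"],4))
print("shift now-axes cm",d.round(2),"turn",rv.round(2)); print("shift goal-axes", (G.T@(np.array([x,y,z])-p)*100).round(2))
E
python3 go.py .4225 .0318 .12 -1.5
python3 -m jog '1 0 0 0 0 0 0'
```

```text
t 0.5 pos [0.1755 0.5213 0.2313] yaw 71.39 tilt 0.0 F [0.37 0.07 0.03] gap 0.0856
shift now-axes cm [-39.03 -38.51  11.13] turn [ 0.   -0.   72.89]
shift goal-axes [-48.28  25.97  11.13]
t: 0.62
position: [0.1755, 0.5213, 0.2313]
eef_rot: [0.0, 0.162, 0.987, 0.0]
force: [0.3, -0.9, -0.4]
finger_gap: 0.0852
```

```bash
python3 -m jog '1 -3.9 -3.85 0.3 0 0 0;1 -3.9 -3.85 0.3 0 0 0;1 -3.9 -3.85 0.3 0 0 0;1 -3.9 -3.85 0.3 0 0 0;1 -3.9 -3.85 0.3 0 0 0' 30; python3 -m jog '1 -3.9 -3.85 0.3 0 0 0;1 -3.9 -3.85 0.3 0 0 0;1 -3.9 -3.85 0.3 0 0 0;1 -3.9 -3.85 0.3 0 0 0;1 -3.9 -3.85 0.3 0 0 0';python3 -m jog '1 0 0 0.5 0 0 10.4;1 0 0 0.5 0 0 10.4;1 0 0 0.5 0 0 10.4;1 0 0 0.5 0 0 10.4;1 0 0 0.5 0 0 10.4'; python3 -m jog '1 0 0 0.5 0 0 10.4;1 0 0 0.5 0 0 10.4;1 0 0 0 0 0 0';python3 go.py .4225 .0318 .12 -1.5
```

```text
t: 1.25
position: [0.3015, 0.2733, 0.2158]
eef_rot: [0.001, 0.158, 0.988, 0.001]
force: [1.1, 0.2, 0.1]
finger_gap: 0.0854
t: 1.88
position: [0.4301, 0.0214, 0.2025]
eef_rot: [0.005, 0.157, 0.988, 0.002]
force: [0.7, 0.1, -0.3]
finger_gap: 0.0858
t: 2.5
position: [0.4321, 0.0161, 0.1772]
eef_rot: [0.004, 0.587, 0.81, 0.004]
force: [0.1, -0.4, 0.8]
finger_gap: 0.085
t: 2.88
position: [0.4319, 0.0161, 0.1669]
eef_rot: [0.003, 0.727, 0.687, 0.005]
force: [0.2, 0.1, 0.4]
finger_gap: 0.0855
t 2.88 pos [0.4319 0.0161 0.1669] yaw -3.2 tilt 0.68 F [0.19 0.07 0.35] gap 0.0855
shift now-axes cm [ 1.5  -1.08  4.68] turn [ 0.66 -0.16 -1.7 ]
shift goal-axes [ 1.54 -0.98  4.69]
```

```bash
python3 -m jog '1 1.5 -1.0 3 0.7 -0.2 -1.7;1 0 0 4 0 0 0;1 0 0 4 0 0 0;1 0 0 0 0 0 0'; python3 go.py .4225 .0318 .019 -1.5
```

```text
t: 3.38
position: [0.4252, 0.032, 0.0572]
eef_rot: [0.002, 0.712, 0.703, 0.002]
force: [1.4, -0.8, 0.3]
finger_gap: 0.0857
t 3.38 pos [0.4252 0.032  0.0572] yaw -0.72 tilt 0.32 F [ 1.39 -0.76  0.26] gap 0.0857
shift now-axes cm [-0.02 -0.29  3.82] turn [0.32 0.06 0.78]
shift goal-axes [-0.03 -0.27  3.82]
```

Run:
```python
from h import *
t=bot.get_image("top");s=bot.get_image("side")
crop(t["img"],260,240,370,310,7,"t_g1.png",2);crop(s["img"],230,220,340,320,6,"s_g1.png",2)
```

```text
(no output)
```

View pics/s_g1.png

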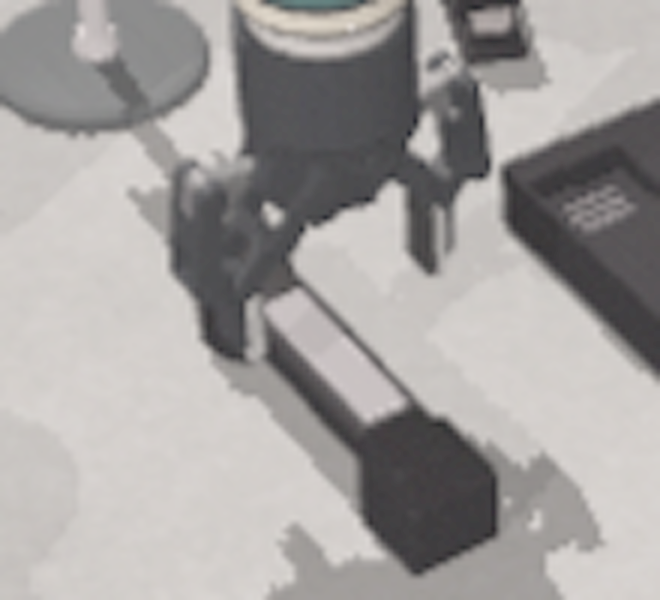

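The open fingers straddle the bar around crop (250,290), with clearance on both sides. Now I descend and close.

```bash
python3 -m jog '1 0 -0.3 2 0.3 0 0.8;1 0 0 1.8 0 0 0;1 0 0 0 0 0 0'; python3 go.py .4225 .0318 .019 -1.5; python3 -m jog '0.3 0 0 0 0 0 0;0.3 0 0 0 0 0 0;0 0 0 0 0 0 0;0 0 0 0 0 0 0;0 0 0 0 0 0 0' 30;python3 go.py .4225 .0318 .019 -1.5
```

```text
t: 3.85
position: [0.4328, 0.0312, 0.0306]
eef_rot: [0.009, 0.716, 0.698, 0.008]
force: [0.3, 0.6, 0.1]
finger_gap: 0.0857
t 3.85 pos [0.4328 0.0312 0.0306] yaw -1.45 tilt 1.41 F [0.35 0.64 0.14] gap 0.0857
shift now-axes cm [ 0.04 -1.06  1.13] turn [1.4  0.11 0.05]
shift goal-axes [ 0.03 -1.03  1.16]
t: 4.47
position: [0.4358, 0.031, 0.0354]
eef_rot: [0.012, 0.716, 0.698, 0.01]
force: [0.6, -0.1, -1.6]
finger_gap: 0.0349
t 4.47 pos [0.4358 0.031  0.0354] yaw -1.4 tilt 1.83 F [ 0.57 -0.13 -1.64] gap 0.0349
shift now-axes cm [ 0.05 -1.38  1.6 ] turn [1.83 0.12 0.1 ]
shift goal-axes [ 0.05 -1.33  1.64]
```

Run:
```python
from h import *
for i in range(3):
    q=bot.sense(); print(q["position"],q["q"].round(4),q["joint_velocities"].round(3),q["finger_gap"])
    t=bot.get_image("top")
s=bot.get_image("side")
crop(t["img"],260,240,370,310,7,"t_g2.png",2);crop(s["img"],230,220,340,320,6,"s_g2.png",2)
```

```text
[0.43575095 0.03099635 0.03540525] [-5.8100e-02 -5.9200e-02  1.9230e+00 -1.1000e-03  1.2458e+00 -3.3300e-02] [ 0.     0.001  0.003 -0.    -0.002 -0.   ] 0.03492660949954776
[0.43571393 0.03100612 0.03535794] [-5.8100e-02 -5.9100e-02  1.9231e+00 -1.1000e-03  1.2458e+00 -3.3300e-02] [ 0.     0.002 -0.002  0.001  0.003  0.   ] 0.03483418706280038
[0.43574344 0.03103056 0.03537673] [-5.8100e-02 -5.9100e-02  1.9230e+00 -1.0000e-03  1.2459e+00 -3.3300e-02] [-0.002  0.001 -0.002  0.    -0.001 -0.001] 0.034795058293046396
```

View pics/s_g2.png

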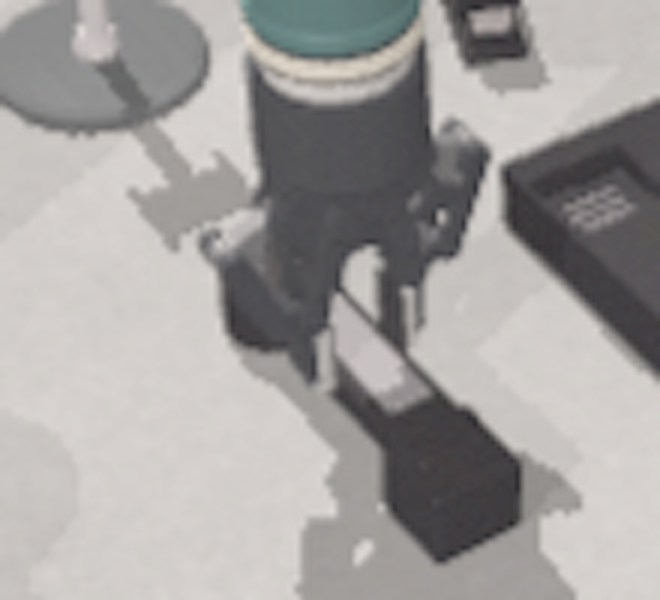

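View pics/t_g2.png

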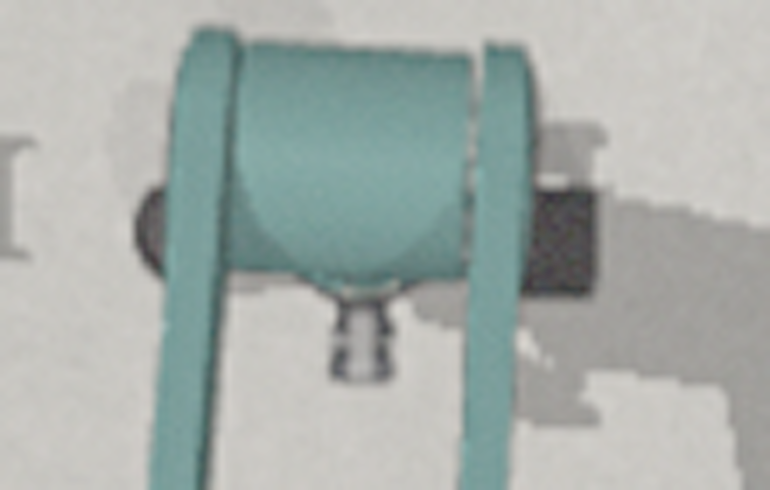

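```bash
python3 -m jog '0.8 0 0 0 0 0 0;0.8 0 0 0 0 0 0;0.8 0 0 0 1.8 0.1 0;0.8 0 0 0 0 0 0';python3 go.py .4358 .0318 .019 -1.5;  python3 -m jog '0.8 0 0 0 0 0 0';python3 go.py .4358 .0318 .019 -1.5
```

```text
t: 5.18
position: [0.4367, 0.0309, 0.0362]
eef_rot: [0.0, 0.716, 0.698, -0.0]
force: [-0.3, -0.5, 0.6]
finger_gap: 0.0684
t 5.17 pos [0.4367 0.0309 0.0362] yaw -1.4 tilt 0.03 F [-0.31 -0.49  0.56] gap 0.0684
shift now-axes cm [ 0.09 -0.09  1.72] turn [0.02 0.02 0.1 ]
shift goal-axes [ 0.08 -0.09  1.72]
t: 5.3
position: [0.4368, 0.0309, 0.0362]
eef_rot: [0.0, 0.716, 0.698, -0.0]
force: [0.1, -0.4, 0.3]
finger_gap: 0.0684
t 5.3 pos [0.4368 0.0309 0.0362] yaw -1.41 tilt 0.02 F [ 0.15 -0.37  0.29] gap 0.0684
shift now-axes cm [ 0.09 -0.11  1.72] turn [0.   0.02 0.09]
shift goal-axes [ 0.09 -0.11  1.72]
```

```bash
python3 -m jog '0.8 0.1 -0.1 0.6 0 0 0;0.8 0 0 0.6 0 0 0;0.8 0 0 0.5 0 0 0;0.8 0 0 0 0 0 0';python3 go.py .4358 .0318 .019 -1.5
```

```text
t: 5.8
position: [0.4351, 0.0321, 0.0174]
eef_rot: [-0.0, 0.716, 0.698, -0.001]
force: [-0.4, 0.5, -0.4]
finger_gap: 0.0684
t 5.8 pos [0.4351 0.0321 0.0174] yaw -1.4 tilt 0.07 F [-0.42  0.49 -0.38] gap 0.0684
shift now-axes cm [-0.03  0.07 -0.16] turn [-0.07  0.02  0.1 ]
shift goal-axes [-0.03  0.07 -0.16]
```

```bash
python3 -m jog '0.5 0 0 0 0 0 0;0.4 0 0 0 0 0 0;0.3 0 0 0 0 0 0;0.2 0 0 0 0 0 0;0 0 0 0 0 0 0' 40;python3 -m jog '0 0 0 0 0 0 0;0 0 0 0 0 0 0';python3 go.py .4358 .0318 .019 -1.5
```

```text
t: 6.42
position: [0.4353, 0.032, 0.0176]
eef_rot: [-0.0, 0.716, 0.698, -0.0]
force: [-0.4, 0.1, -1.1]
finger_gap: 0.0353
t: 6.68
position: [0.4353, 0.0321, 0.0176]
eef_rot: [-0.0, 0.716, 0.698, -0.0]
force: [0.1, -0.1, -1.2]
finger_gap: 0.0351
t 6.67 pos [0.4353 0.0321 0.0176] yaw -1.41 tilt 0.04 F [ 0.13 -0.08 -1.19] gap 0.0351
shift now-axes cm [-0.02  0.05 -0.14] turn [-0.04  0.02  0.09]
shift goal-axes [-0.02  0.05 -0.14]
```

Run:
```python
from h import *
t=bot.get_image("top");s=bot.get_image("side")
crop(t["img"],260,240,370,310,7,"t_g3.png",2);crop(s["img"],230,220,340,320,6,"s_g3.png",2)
```

```text
(no output)
```

View pics/s_g3.png

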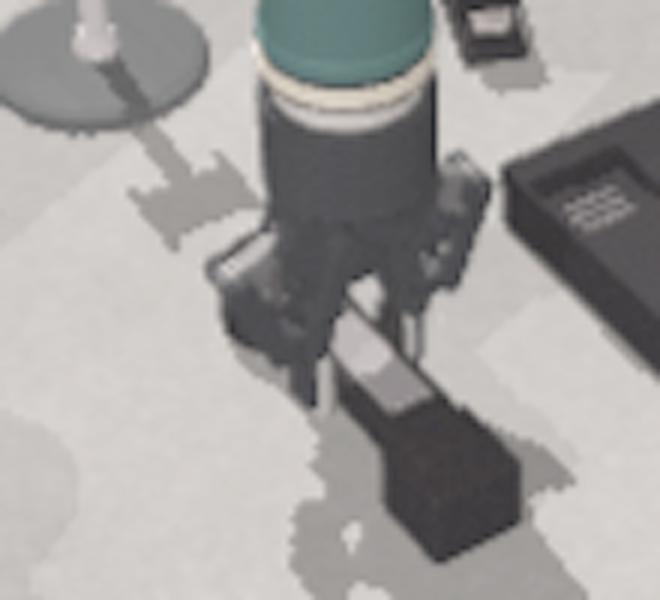

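View pics/t_g3.png

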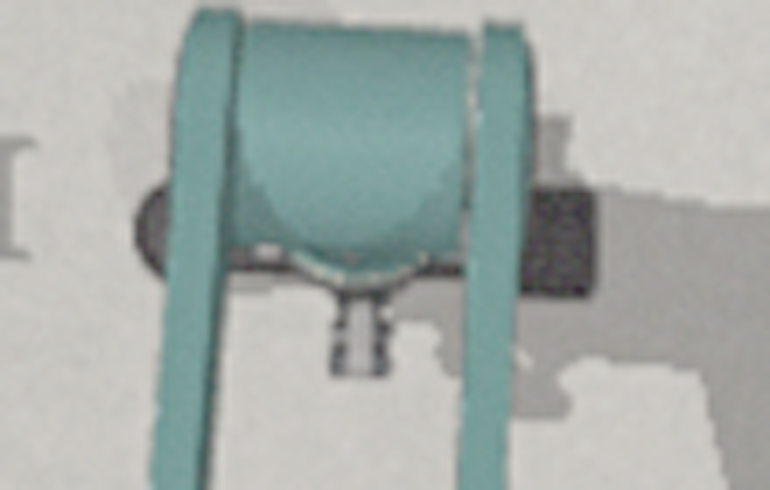

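```bash
python3 -m jog '0 0 0 -1 0 0 0;0 0 0 -2 0 0 0;0 0 0 -3 0 0 0;0 0 0 -3 0 0 0;0 0 0 -2 0 0 0';python3 -m jog '0 0 0 0 0 0 9;0 0 0 0 0 0 9;0 0 0 0 0 0 9;0 0 0 0 0 0 9;0 0 0 0 0 0 9';python3 -m jog '0 0 0 0 0 0 9;0 0 0 0 0 0 9;0 0 0 0 0 0 9;0 0 0 0 0 0 9;0 0 0 0 0 0 9';python3 go.py .6695 .0532 .12 -92.7
```

```text
t: 7.4
position: [0.4331, 0.0322, 0.1302]
eef_rot: [-0.002, 0.716, 0.698, -0.002]
force: [0.2, -0.4, -0.2]
finger_gap: 0.0351
t: 8.02
position: [0.4346, 0.0322, 0.136]
eef_rot: [0.0, 0.933, 0.359, 0.001]
force: [0.7, 0.4, -1.8]
finger_gap: 0.0361
t: 8.65
position: [0.434, 0.0322, 0.1385]
eef_rot: [0.0, 0.999, -0.038, 0.001]
force: [0.1, -0.5, -1.5]
finger_gap: 0.035
t 8.65 pos [0.434  0.0322 0.1385] yaw -94.4 tilt 0.15 F [ 0.13 -0.54 -1.52] gap 0.035
shift now-axes cm [23.31 -3.9   1.91] turn [ 0.02 -0.15 -1.7 ]
shift goal-axes [23.42 -3.2   1.85]
```

```bash
python3 -m jog '0 2.5 -0.4 0 0 0 -1.7;0 4.5 -0.6 0 0 0 0;0 5 -0.7 0 0 0 0;0 5 -0.7 0 0 0 0;0 3 -0.5 0 0 0 0';python3 -m jog '0 1.5 -0.2 0 0 0 0;0 0 0 0 0 0 0;0 0 0 0 0 0 0';python3 go.py .6695 .0532 .12 -92.7
python3 - <<'E'
from h import *
t=bot.get_image("top");s=bot.get_image("side")
crop(t["img"],260,150,370,240,7,"t_g4.png",2);crop(s["img"],308,170,428,290,5,"s_g4.png",2)
E
```

```text
t: 9.28
position: [0.6391, 0.0513, 0.1419]
eef_rot: [0.0, 1.0, -0.024, 0.002]
force: [0.0, -0.1, -1.4]
finger_gap: 0.0353
t: 9.65
position: [0.6555, 0.0528, 0.1412]
eef_rot: [0.0, 1.0, -0.024, 0.001]
force: [-0.1, -0.1, -1.1]
finger_gap: 0.0354
t 9.65 pos [0.6555 0.0528 0.1412] yaw -92.72 tilt 0.13 F [-0.1  -0.13 -1.12] gap 0.0354
shift now-axes cm [ 1.4  -0.11  2.12] turn [ 0.05 -0.12 -0.02]
shift goal-axes [ 1.4  -0.1   2.12]
```

View pics/s_g4.png

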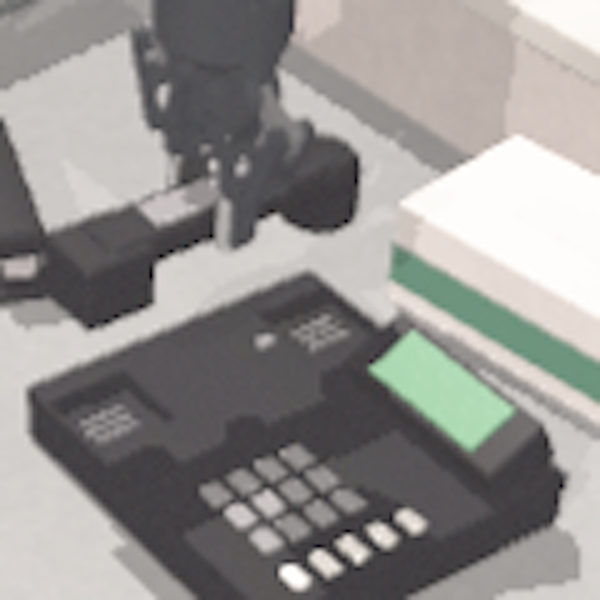

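View pics/t_g4.png

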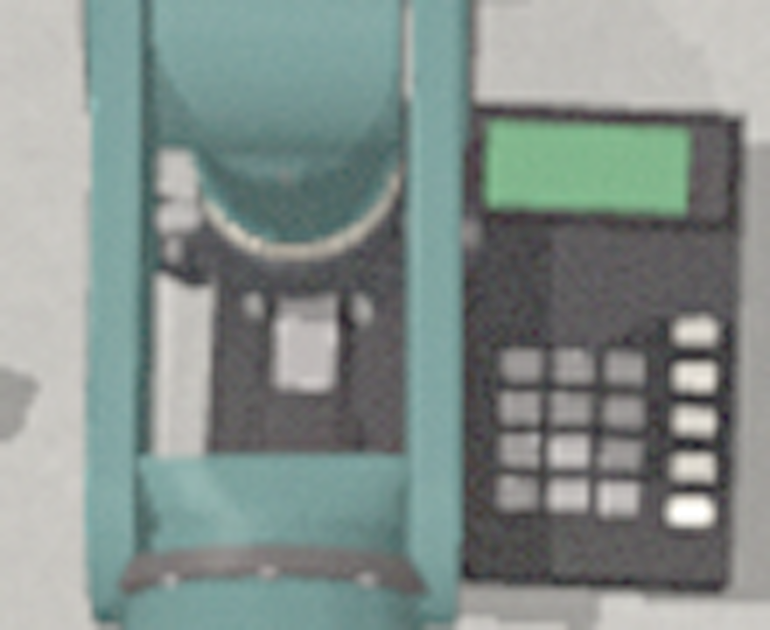

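```bash
python3 -m jog '0 0.7 0 1.5 0 0 0;0 0.7 0 2.5 0 0 0;0 0 0 2 0 0 0;0 0 0 1.5 0 0 0;0 0 0 0 0 0 0';python3 -m jog '0 0 0 0 0 0 0';python3 go.py .6695 .0532 .062 -92.7
python3 - <<'E'
from h import *
s=bot.get_image("side")
crop(s["img"],308,200,428,300,6,"s_g5.png",2)
E
```

```text
t: 10.38
position: [0.6684, 0.0517, 0.0619]
eef_rot: [0.001, 1.0, -0.024, 0.001]
force: [0.3, -0.2, -2.4]
finger_gap: 0.0357
t: 10.5
position: [0.6688, 0.0517, 0.0624]
eef_rot: [0.001, 1.0, -0.024, 0.001]
force: [0.4, 0.0, -1.6]
finger_gap: 0.0353
t 10.5 pos [0.6688 0.0517 0.0624] yaw -92.75 tilt 0.14 F [ 0.43  0.03 -1.6 ] gap 0.0353
shift now-axes cm [ 0.07 -0.16  0.04] turn [ 0.06 -0.13 -0.05]
shift goal-axes [ 0.07 -0.16  0.04]
```

View pics/s_g5.png

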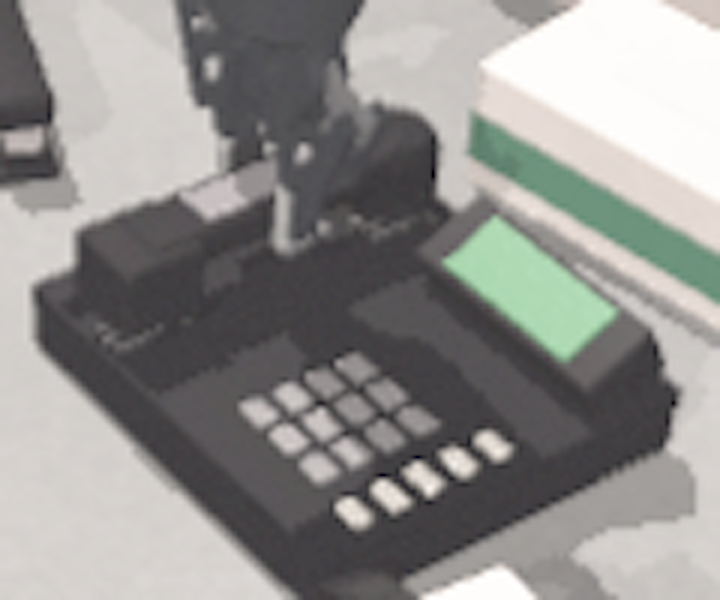

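```bash
python3 -m jog '0 0.07 -0.16 0 0 -0.1 0;0 0 0 0.3 0 0 0;0 0 0 0.3 0 0 0';python3 go.py .6695 .0532 .0456 -92.7;python3 -m jog '0 0 0 0.3 0 0 0;0 0 0 0.2 0 0 0';python3 go.py .6695 .0532 .0456 -92.7
```

```text
t: 10.92
position: [0.6711, 0.0534, 0.059]
eef_rot: [0.0, 1.0, -0.024, 0.003]
force: [-0.1, 0.4, -2.3]
finger_gap: 0.035
t 10.93 pos [0.6711 0.0534 0.059 ] yaw -92.74 tilt 0.3 F [-0.06  0.44 -2.3 ] gap 0.035
shift now-axes cm [-0.16  0.03  1.34] turn [ 0.04 -0.3  -0.04]
shift goal-axes [-0.16  0.03  1.34]
t: 11.18
position: [0.6711, 0.0534, 0.0536]
eef_rot: [0.0, 1.0, -0.024, 0.003]
force: [0.9, 0.1, -2.1]
finger_gap: 0.035
t 11.18 pos [0.6711 0.0534 0.0536] yaw -92.74 tilt 0.3 F [ 0.94  0.11 -2.08] gap 0.035
shift now-axes cm [-0.16  0.03  0.8 ] turn [ 0.05 -0.3  -0.04]
shift goal-axes [-0.16  0.03  0.8 ]
```

```bash
python3 -m jog '0 -0.12 0 0.2 0 -0.3 0;0 0 0 0.25 0 0 0;0 0 0 0.2 0 0 0';python3 go.py .6695 .0532 .0456 -92.7;python3 -m jog '0 0 0 0.2 0 0 0';python3 go.py .6695 .0532 .0456 -92.7
```

```text
t: 11.55
position: [0.6696, 0.0534, 0.0463]
eef_rot: [0.0, 1.0, -0.024, -0.0]
force: [-0.0, -0.4, -1.7]
finger_gap: 0.0352
t 11.55 pos [0.6696 0.0534 0.0463] yaw -92.74 tilt 0.07 F [-0.03 -0.42 -1.68] gap 0.0352
shift now-axes cm [-0.01  0.02  0.07] turn [ 0.05  0.05 -0.04]
shift goal-axes [-0.01  0.02  0.07]
t: 11.68
position: [0.6697, 0.0534, 0.0457]
eef_rot: [0.0, 1.0, -0.024, -0.0]
force: [-4.8, -0.3, 8.7]
finger_gap: 0.0355
t 11.68 pos [0.6697 0.0534 0.0457] yaw -92.74 tilt 0.06 F [-4.8  -0.32  8.74] gap 0.0355
shift now-axes cm [-0.02  0.02  0.01] turn [ 0.05  0.03 -0.04]
shift goal-axes [-0.02  0.02  0.01]
```

```bash
python3 -m jog '0.45 0 0 0 0 0 0;0.5 0 0 0 0 0 0;0.65 0 0 0 0 0 0;0.7 0 0 0 0 0 0';python3 go.py .6695 .0532 .0456 -92.7;python3 -m jog '0.7 0 0 -2 0 0 0;0.7 0 0 -4 0 0 0;0.7 0 0 -5 0 0 0;0.7 0 0 -5 0 0 0;0.7 0 0 -3 0 0 0';python3 go.py .47 -.15 .24 -8
python3 - <<'E'
from h import *
s=bot.get_image("side")
crop(s["img"],308,200,428,300,6,"s_g6.png",2)
E
```

```text
t: 12.18
position: [0.6708, 0.0534, 0.0468]
eef_rot: [0.0, 1.0, -0.024, 0.001]
force: [-0.5, 0.1, -0.8]
finger_gap: 0.0596
t 12.18 pos [0.6708 0.0534 0.0468] yaw -92.74 tilt 0.15 F [-0.51  0.12 -0.75] gap 0.0596
shift now-axes cm [-0.13  0.03  0.12] turn [ 0.04 -0.14 -0.04]
shift goal-axes [-0.13  0.03  0.12]
t: 12.8
position: [0.6691, 0.0536, 0.2446]
eef_rot: [0.0, 1.0, -0.024, -0.0]
force: [0.3, 0.8, -0.2]
finger_gap: 0.0597
t 12.8 pos [0.6691 0.0536 0.2446] yaw -92.74 tilt 0.05 F [ 0.27  0.79 -0.15] gap 0.0597
shift now-axes cm [-18.91  21.29   0.48] turn [ 3.000e-02  4.000e-02 -8.474e+01]
shift goal-axes [-22.93 -16.88   0.46]
```

View pics/s_g6.png

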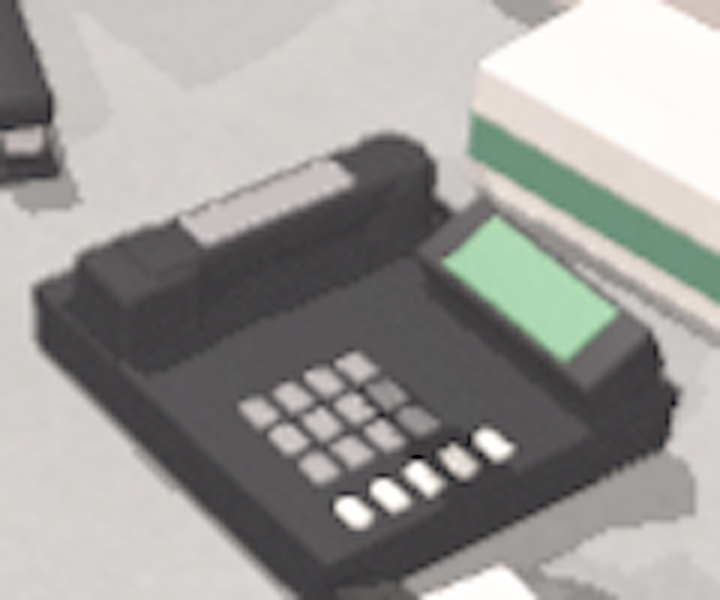

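Run:
```python
from h import *
t=bot.get_image("top");s=bot.get_image("side")
cv2.imwrite("pics/top7.png",t["img"])
crop(t["img"],385,235,465,295,10,"t_h.png",1.6)
crop(s["img"],335,288,415,376,6.8,"s_h.png",1.6)
```

```text
(no output)
```

View pics/t_h.png

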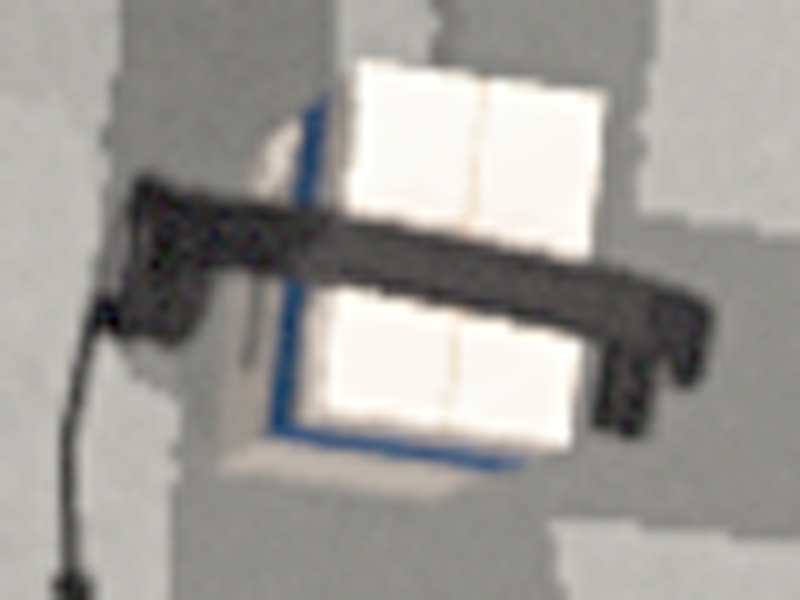

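View pics/s_h.png

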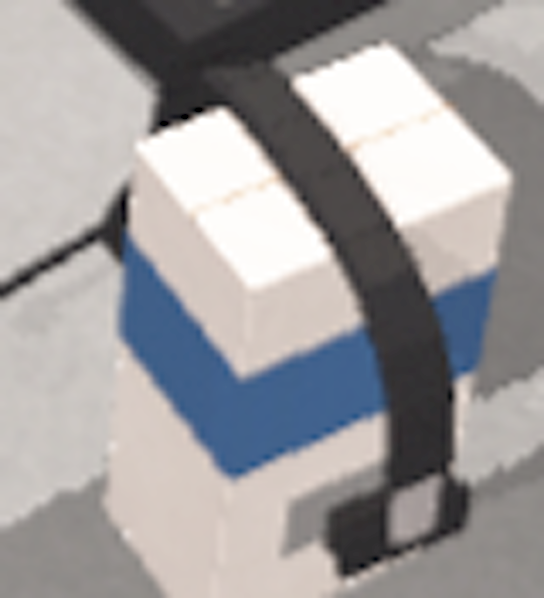

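Run:
```python
from h import *
t=bot.get_image("top");s=bot.get_image("side")
g=lambda u,v:(u/10+385-.45,v/10+235-.45)
f=lambda u,v:(u/6.8+335-.43,v/6.8+288-.43)
c=[plane(t,*g(*p),.18) for p in((352,62),(606,95),(572,448),(325,418))]
for p in c: print("corner t",p.round(4))
for p in((385,42),(512,178),(250,288),(137,148)): print("corner s",plane(s,*f(*p),.18).round(4))
print("centre",np.mean(c,0), np.linalg.norm(c[0]-c[1]),np.linalg.norm(c[1]-c[2]))
a,b=plane(t,*g(343,250),.186),plane(t,*g(585,294),.186); d=a-b
print("band line",a,b,"yaw-of-y dev",np.degrees(np.arctan2(-d[0],d[1])), "carton side", [np.degrees(np.arctan2(-(p-q)[0],(p-q)[1])) for p,q in((c[0],c[1]),(c[3],c[2]))],[np.degrees(np.arctan2((p-q)[1],(p-q)[0])) for p,q in((c[0],c[3]),(c[1],c[2]))])
print("band over seam t",plane(t,*g(466,272),.187),"s",plane(s,*f(310,165),.187))
print("seam top",plane(t,*g(485,80),.18),plane(t,*g(453,430),.18))
# band side view edges at carton edge: side crop y-edge
for p in ((240,100),(290,85),(340,240),(395,225)): print("s band edge z.18",plane(s,*f(*p),.183).round(4))
print("temple outer edge t (z~.14?)",plane(t,*g(712,325),.12), "cup outer", plane(t,*g(130,210),.12))
```

```text
corner t [ 0.5072 -0.2632  0.18  ]
corner t [ 0.498  -0.3316  0.18  ]
corner t [ 0.4023 -0.3184  0.18  ]
corner t [ 0.4105 -0.2526  0.18  ]
corner s [ 0.5067 -0.2638  0.18  ]
corner s [ 0.4976 -0.3296  0.18  ]
corner s [ 0.4037 -0.3151  0.18  ]
corner s [ 0.4129 -0.2525  0.18  ]
centre [ 0.45449385 -0.29146877  0.18      ] 0.06902603893737998 0.09659091508425678
band line [ 0.45502992 -0.25782113  0.186     ] [ 0.4430445  -0.32217524  0.186     ] yaw-of-y dev -10.549992216725304 carton side [np.float64(-7.645644189330176), np.float64(-7.066012753247869)] [np.float64(-6.276355280359033), np.float64(-7.892940571964753)]
band over seam t [ 0.44890358 -0.29033759  0.187     ] s [ 0.44630538 -0.29364203  0.187     ]
seam top [ 0.50217162 -0.29907251  0.18      ] [ 0.40719908 -0.28674677  0.18      ]
s band edge z.18 [ 0.4501 -0.2579  0.183 ]
s band edge z.18 [ 0.4671 -0.2622  0.183 ]
s band edge z.18 [ 0.4359 -0.3188  0.183 ]
s band edge z.18 [ 0.4533 -0.3242  0.183 ]
temple outer edge t (z~.14?) [ 0.44240008 -0.37351939  0.12      ] cup outer [ 0.47522387 -0.21130729  0.12      ]
```

Run:
```python
from h import *
t=bot.get_image("top");s=bot.get_image("side")
g=cv2.cvtColor(t["img"],6).astype(float)
pts=[]
for u in range(421,443):
    col=g[252:272,u]; w=np.clip((200-col)/(200-45),0,1); w[w<.15]=0
    v=(w*np.arange(252,272)).sum()/w.sum(); pts.append(plane(t,u,v,.1835)); 
    print(u,round(v,2),round(w.sum(),2),end="; ")
P=np.array(pts); k=np.polyfit(P[:,1],P[:,0],1); print("\nyaw dev",np.degrees(np.arctan(-k[0])),"x at y=-.291:",np.polyval(k,-.291),"resid",np.std(P[:,0]-np.polyval(k,P[:,1])))
```

```text
421 259.79 7.25; 422 260.05 7.3; 423 260.41 7.61; 424 260.47 7.64; 425 260.62 7.45; 426 260.91 7.52; 427 261.21 7.66; 428 261.36 7.79; 429 261.51 7.61; 430 261.61 7.55; 431 261.92 7.81; 432 262.18 7.77; 433 262.36 7.79; 434 262.52 7.5; 435 262.7 7.31; 436 263.07 7.83; 437 263.3 7.81; 438 263.46 7.66; 439 263.55 7.63; 440 263.87 7.54; 441 264.2 7.64; 442 264.45 7.63; 
yaw dev -12.352082437650951 x at y=-.291: 0.4487102691190536 resid 0.00021162131369505515
```

Run:
```python
from h import *
t=bot.get_image("top");s=bot.get_image("side")
o=(190,238,232,268)
crop(t["img"],190,236,230,268,18,"t_r.png",1.3)
crop(s["img"],222,162,258,192,18,"s_r.png",1.3)
hsv=cv2.cvtColor(t["img"],cv2.COLOR_BGR2HSV)
g=cv2.cvtColor(t["img"],6)
# foot: pick darker-grey pixels, fit circle on right/bottom arc edges
pts=[]
for ang in list(range(-70,100,6)):
    a=np.radians(ang); c=np.array([214.5,262.])
    prof=[]
    rs=np.arange(12,25,.25)
    for r in rs:
        p=c+r*np.array([np.cos(a),np.sin(a)]); prof.append(cv2.getRectSubPix(g.astype(np.float32),(1,1),(float(p[0]),float(p[1])))[0,0])
    d=np.diff(np.convolve(prof,np.ones(4)/4,'valid')); i=d.argmax(); r=rs[i]+.25*2
    pts.append((ang,round(r,2),d[i].round(1)))
print(pts)
```

```text
[(-70, np.float64(18.5), np.float64(9.4)), (-64, np.float64(19.25), np.float64(9.2)), (-58, np.float64(19.0), np.float64(10.1)), (-52, np.float64(18.5), np.float64(11.3)), (-46, np.float64(18.75), np.float64(9.4)), (-40, np.float64(19.0), np.float64(10.8)), (-34, np.float64(19.0), np.float64(10.3)), (-28, np.float64(19.25), np.float64(11.6)), (-22, np.float64(19.25), np.float64(11.4)), (-16, np.float64(18.75), np.float64(11.6)), (-10, np.float64(19.25), np.float64(10.1)), (-4, np.float64(20.0), np.float64(10.0)), (2, np.float64(19.0), np.float64(6.7)), (8, np.float64(18.0), np.float64(5.6)), (14, np.float64(19.5), np.float64(7.6)), (20, np.float64(19.25), np.float64(9.5)), (26, np.float64(18.75), np.float64(12.0)), (32, np.float64(18.75), np.float64(12.1)), (38, np.float64(18.75), np.float64(11.0)), (44, np.float64(19.0), np.float64(11.2)), (50, np.float64(18.75), np.float64(12.1)), (56, np.float64(19.25), np.float64(10.0)), (62, np.float64(18.75), np.float64(12.9)), (68, np.float64(18.75), np.float64(12.3)), (74, np.float64(18.25), np.float64(12.7)), (80, np.float64(18.75), np.float64(12.9)), (86, np.float64(18.5), np.float64(13.4)), (92, np.float64(18.5), np.float64(11.9)), (98, np.float64(18.75), np.float64(9.8))]
```

View pics/t_r.png

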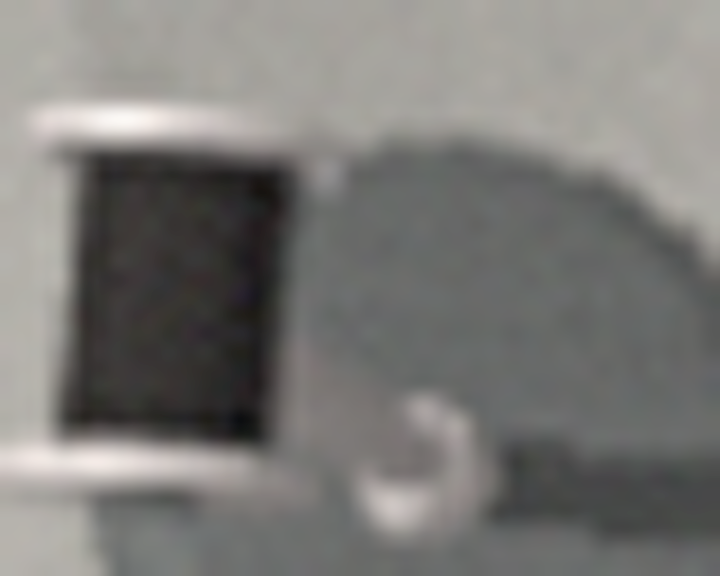

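View pics/s_r.png

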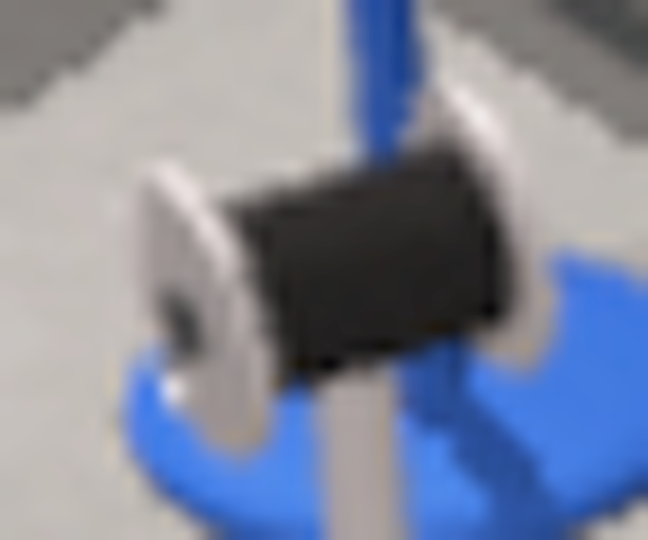

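Run:
```python
from h import *
t=bot.get_image("top");s=bot.get_image("side")
print("foot",plane(t,214.6,261.8,.011))
g=lambda u,v:(u/18+190-.47,v/18+236-.47); f=lambda u,v:(u/18+222-.47,v/18+162-.47)
print("roller mid",plane(t,*g(177,297),.194))
for a in((186,155),(166,440)): print(plane(t,*g(*a),.194))
print("flange ends",[plane(t,*g(*a),.194) for a in((30,125),(345,160),(0,470),(320,495))])
# side: near flange disc centre bolt (181,322) outer face centre z=.194
print("side bolt outer near",plane(s,*f(181,322),.194)," flange disc near centre",plane(s,*f(203,312),.194),"far",plane(s,*f(485,235),.194))
print("side roller top-line mid", plane(s,*f(352,182),.207), "roller centre",plane(s,*f(385,265),.2))
print("column",plane(s,*f(362,420),.17),proj(s,[.474,.328,.17]))
```

```text
foot [0.47240303 0.32546725 0.011     ]
roller mid [0.47524824 0.32992616 0.194     ]
[0.4966286  0.32938542 0.194     ]
[0.45383108 0.33075501 0.194     ]
flange ends [array([0.50120181, 0.35282262, 0.194     ]), array([0.49583189, 0.30565864, 0.194     ]), array([0.44939353, 0.35518857, 0.194     ]), array([0.44558408, 0.30763427, 0.194     ])]
side bolt outer near [0.44478708 0.33530788 0.194     ]  flange disc near centre [0.44910611 0.33598149 0.194     ] far [0.49768759 0.33071618 0.194     ]
side roller top-line mid [0.47847833 0.33777571 0.207     ] roller centre [0.47531445 0.32279687 0.2       ]
column [0.47102278 0.3278817  0.17      ] (np.float64(242.5171413151069), np.float64(184.53094992871968))
```

```bash
python3 go.py .461 -.234 .235 -12.2; python3 -m jog '0.6 -3.5 4.5 0 0 0 0;0.6 -3.5 4.5 0 0 0 0;0.6 -3.5 4.5 0 0 0 0;0.6 -3.5 4.5 0 0 0 0;0.6 -3.5 4.5 0 0 0 0';python3 -m jog '0.6 0 2 0 0 0 -10;0.6 0 2 0 0 0 -10;0.6 0 0 0 0 0 -10;0.6 0 0 0 0 0 -10;0.6 0 0 0 0 0 -10';python3 -m jog '0.6 0 0 0 0 0 -10;0.6 0 0 0 0 0 -10;0.6 0 0 0 0 0 -10;0.6 0 0 0 0 0 0;0.6 0 0 0 0 0 0';python3 go.py .461 -.234 .20 -12.2
```

```text
t 13.35 pos [0.6678 0.0535 0.2371] yaw -92.75 tilt 0.56 F [-0.06  0.18  0.05] gap 0.06
shift now-axes cm [-19.28  29.71   0.44] turn [ -0.34   0.51 -80.55]
shift goal-axes [-32.48 -14.14   0.21]
t: 13.98
position: [0.4787, -0.1659, 0.2341]
eef_rot: [0.0, 1.0, -0.02, -0.008]
force: [0.8, -0.2, 0.3]
finger_gap: 0.0513
t: 14.6
position: [0.4763, -0.2104, 0.2327]
eef_rot: [-0.004, 0.911, 0.413, -0.009]
force: [-0.5, 0.8, -0.9]
finger_gap: 0.0511
t: 15.22
position: [0.4755, -0.21, 0.2307]
eef_rot: [-0.008, 0.768, 0.64, -0.008]
force: [0.1, 0.7, 0.7]
finger_gap: 0.051
t 15.22 pos [ 0.4755 -0.21    0.2307] yaw -10.41 tilt 1.28 F [0.06 0.66 0.71] gap 0.051
shift now-axes cm [-2.61 -0.92  3.1 ] turn [-1.27  0.13  1.79]
shift goal-axes [-2.65 -0.91  3.07]
```

```bash
python3 -m jog '0.6 -2.6 -0.9 0 -1.2 0.1 1.8;0.6 0 0 1 0 0 0;0.6 0 0 0.8 0 0 0;0.6 0 0 0 0 0 0;0.6 0 0 0 0 0 0';python3 go.py .461 -.234 .20 -12.2
python3 - <<'E'
from h import *
t=bot.get_image("top");s=bot.get_image("side")
crop(t["img"],370,220,480,310,7,"t_k1.png",2);crop(s["img"],308,240,428,380,5,"s_k1.png",2)
E
```

```text
t: 15.85
position: [0.4623, -0.2327, 0.2109]
eef_rot: [-0.001, 0.779, 0.626, -0.0]
force: [0.5, 0.1, 0.5]
finger_gap: 0.051
t 15.85 pos [ 0.4623 -0.2327  0.2109] yaw -12.43 tilt 0.16 F [0.46 0.13 0.52] gap 0.051
shift now-axes cm [-0.16 -0.1   1.09] turn [-0.13 -0.09 -0.23]
shift goal-axes [-0.16 -0.1   1.09]
```

View pics/s_k1.png

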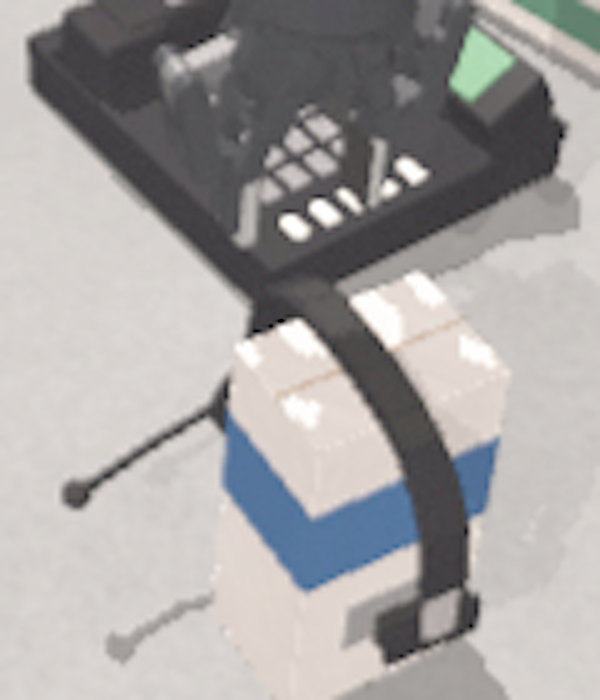

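View pics/t_k1.png

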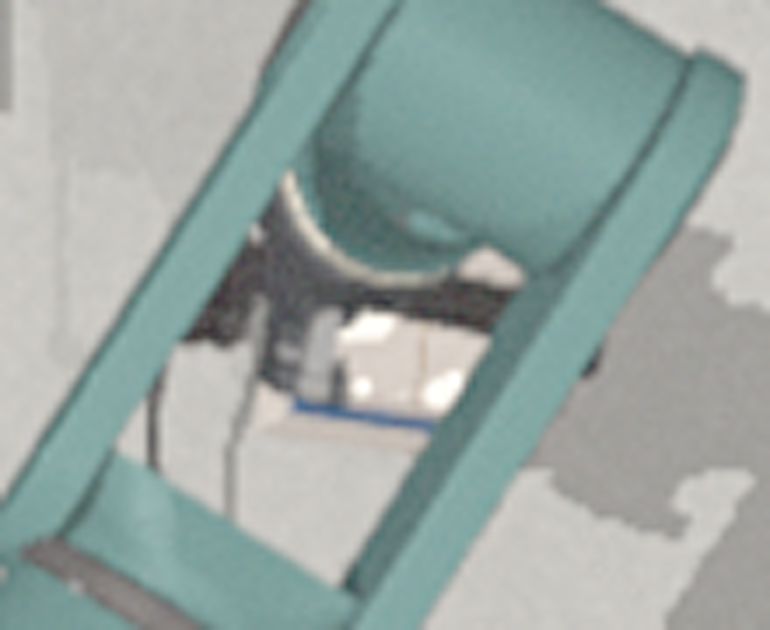

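```bash
python3 -m jog '0.6 -0.15 -0.1 0.8 0 0 0;0.6 0 0 1 0 0 0;0.6 0 0 0.8 0 0 0;0.6 0 0 0 0 0 0;0.6 0 0 0 0 0 0';python3 go.py .461 -.234 .157 -12.2
python3 - <<'E'
from h import *
t=bot.get_image("top");s=bot.get_image("side")
print(s["img"].shape)
p=bot.sense()["position"]; print(proj(s,p),proj(s,[.4487,-.291,.18]),proj(s,[.4597,-.2402,.1715]))
crop(s["img"],330,250,420,350,6,"s_k2.png",2.5)
E
```

```text
t: 16.58
position: [0.4609, -0.2338, 0.1829]
eef_rot: [-0.002, 0.779, 0.627, -0.0]
force: [-0.3, -0.4, -0.2]
finger_gap: 0.0512
t 16.57 pos [ 0.4609 -0.2338  0.1829] yaw -12.41 tilt 0.18 F [-0.31 -0.38 -0.19] gap 0.0512
shift now-axes cm [-0.02  0.03  2.59] turn [-0.15 -0.09 -0.21]
shift goal-axes [-0.02  0.02  2.59]
(480, 640, 3)
(np.float64(366.261987412062), np.float64(293.5989172038918)) (np.float64(379.84362200229214), np.float64(312.8998148359702)) (np.float64(367.38315266185623), np.float64(299.34500526375706))
```

View pics/s_k2.png

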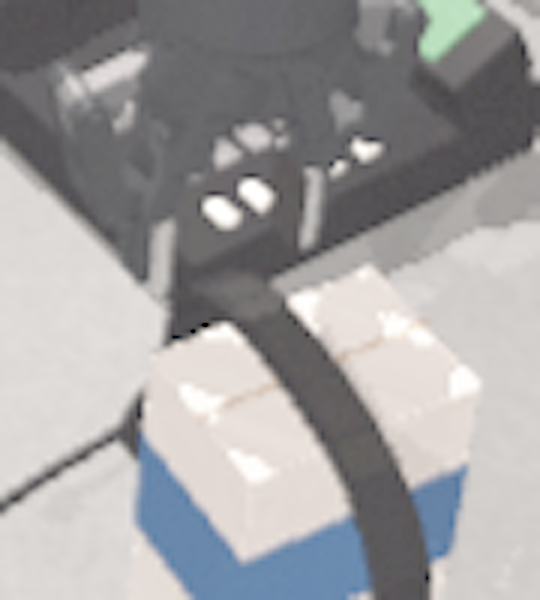

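```bash
python3 -m jog '0.6 0 0 0.9 0 0 0;0.6 0 0 0.9 0 0 0;0.6 0 0 0.6 0 0 0;0.6 0 0 0 0 0 0';python3 go.py .461 -.234 .157 -12.2
python3 - <<'E'
from h import *
s=bot.get_image("side")
crop(s["img"],330,250,420,350,6,"s_k3.png",2.5)
E
```

```text
t: 17.18
position: [0.4608, -0.2337, 0.1573]
eef_rot: [-0.001, 0.779, 0.627, -0.0]
force: [-0.4, 0.3, -0.1]
finger_gap: 0.0511
t 17.18 pos [ 0.4608 -0.2337  0.1573] yaw -12.41 tilt 0.16 F [-0.4   0.28 -0.09] gap 0.0511
shift now-axes cm [-0.02  0.02  0.03] turn [-0.14 -0.09 -0.21]
shift goal-axes [-0.02  0.02  0.03]
```

View pics/s_k3.png

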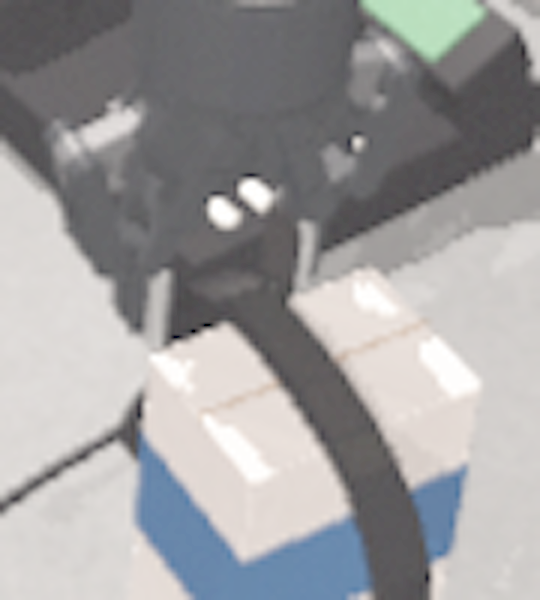

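```bash
python3 -m jog '0.45 0 0 0 0 0 0;0.35 0 0 0 0 0 0;0.25 0 0 0 0 0 0;0.15 0 0 0 0 0 0;0.1 0 0 0 0 0 0' 40;python3 -m jog '0 0 0 0 0 0 0;0 0 0 0 0 0 0;0 0 0 0 0 0 0';python3 go.py .461 -.234 .157 -12.2
python3 - <<'E'
from h import *
s=bot.get_image("side")
crop(s["img"],330,250,420,350,6,"s_k4.png",2.5)
E
```

```text
t: 17.85
position: [0.4614, -0.234, 0.1586]
eef_rot: [-0.0, 0.779, 0.627, 0.0]
force: [0.2, 0.7, -1.1]
finger_gap: 0.021
t: 18.23
position: [0.4614, -0.234, 0.1586]
eef_rot: [-0.0, 0.779, 0.627, 0.0]
force: [0.3, 0.5, 0.0]
finger_gap: 0.021
t 18.23 pos [ 0.4614 -0.234   0.1586] yaw -12.41 tilt 0.06 F [0.27 0.51 0.02] gap 0.021
shift now-axes cm [-0.01 -0.04  0.16] turn [-0.02 -0.05 -0.21]
shift goal-axes [-0.01 -0.04  0.16]
```

View pics/s_k4.png

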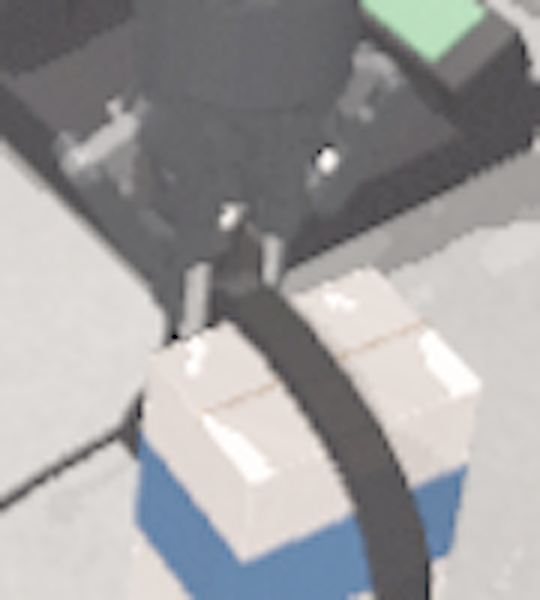

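```bash
python3 -m jog '0 0 0 -0.5 0 0 0;0 0 0 -1 0 0 0;0 0 0 -1 0 0 0;0 0 0 -0.5 0 0 0;0 0 0 0 0 0 0';python3 go.py .461 -.234 .345 -12.2
python3 - <<'E'
from h import *
s=bot.get_image("side")
crop(s["img"],320,230,430,370,5,"s_k5.png",2.5)
E
```

```text
t: 18.9
position: [0.4615, -0.2341, 0.1909]
eef_rot: [-0.0, 0.779, 0.627, 0.0]
force: [0.2, -0.2, -1.5]
finger_gap: 0.0213
t 18.9 pos [ 0.4615 -0.2341  0.1909] yaw -12.41 tilt 0.05 F [ 0.2  -0.16 -1.47] gap 0.0213
shift now-axes cm [ 1.000e-02 -5.000e-02 -1.541e+01] turn [ 0.   -0.05 -0.21]
shift goal-axes [-1.000e-02 -5.000e-02 -1.541e+01]
```

View pics/s_k5.png

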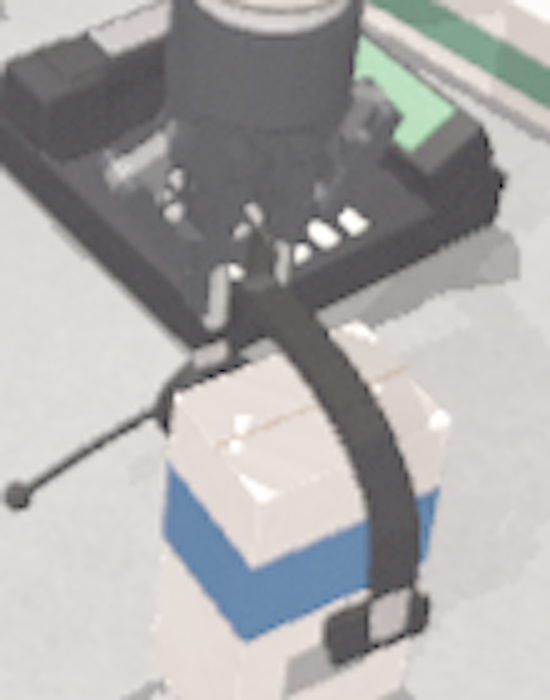

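```bash
python3 -m jog '0 0 0 -1.5 0 0 0;0 0 0 -3 0 0 0;0 0 0 -3 0 0 0;0 0 0 -3 0 0 0;0 0 0 -2 0 0 0';python3 -m jog '0 0 0 -1.5 0 0 0;0 0 0 -0.5 0 0 0;0 0 0 0 0 0 0';python3 go.py .4754 .3675 .345 -2.2
```

```text
t: 19.58
position: [0.4605, -0.2336, 0.3196]
eef_rot: [-0.003, 0.779, 0.627, -0.0]
force: [0.2, 0.4, -1.9]
finger_gap: 0.021
t: 19.95
position: [0.461, -0.2339, 0.3444]
eef_rot: [0.0, 0.779, 0.627, 0.001]
force: [-0.2, -0.1, -2.1]
finger_gap: 0.021
t 19.95 pos [ 0.461  -0.2339  0.3444] yaw -12.41 tilt 0.06 F [-0.18 -0.08 -2.14] gap 0.021
shift now-axes cm [ 5.905e+01 -1.152e+01 -5.000e-02] turn [  0.06  -0.02 -10.21]
shift goal-axes [ 6.015e+01 -8.700e-01 -6.000e-02]
```

```bash
python3 -m jog '0 0 0 0 0 0 -2;0 0 0 0 0 0 -3;0 0 0 0 0 0 -3;0 0 0 0 0 0 -2;0 0 0 0 0 0 0';python3 go.py .4754 .3675 .345 -2.2;python3 - <<'E'
from h import *
s=bot.get_image("side");t=bot.get_image("top")
crop(s["img"],310,170,430,320,4.5,"s_k6.png",2.5)
crop(t["img"],370,210,490,310,6.5,"t_k6.png",2.5)
E
```

```text
t: 20.58
position: [0.4598, -0.2331, 0.3396]
eef_rot: [-0.004, 0.718, 0.696, -0.001]
force: [0.3, 0.2, -2.5]
finger_gap: 0.0207
t 20.57 pos [ 0.4598 -0.2331  0.3396] yaw -1.79 tilt 0.48 F [ 0.26  0.24 -2.52] gap 0.0207
shift now-axes cm [60.09 -0.32 -0.24] turn [-0.38 -0.29  0.41]
shift goal-axes [60.08 -0.75 -0.54]
```

View pics/s_k6.png

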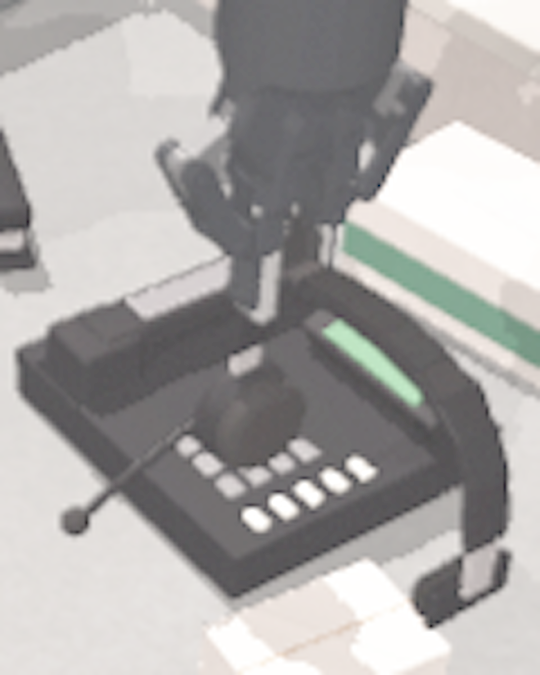

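View pics/t_k6.png

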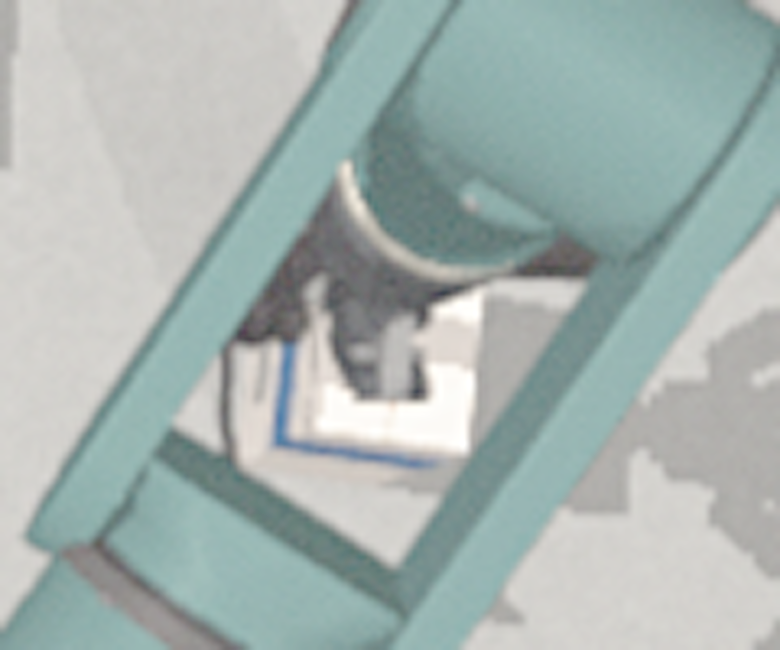

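```bash
cat > pred.py <<'E'
from h import *
q=bot.sense(); p=q["position"]
from scipy.spatial.transform import Rotation as Ro
w,a,b,c=q["eef_rot"]; R=Ro.from_quat([a,b,c,w]).as_matrix()
s=bot.get_image("side")
hx=R[:,1]; hy=R[:,0]; hz=-R[:,2]   # headset axes nominal
def run(tilt):
    th=np.radians(tilt) # positive: cup side down
    y=np.cos(th)*hy-np.sin(th)*hz; z=np.sin(th)*hy+np.cos(th)*hz
    # grip point in headset: (0,58,-10.5mm)
    g0=p+hz*(.18-.0105-.1586)
    f=lambda X,Y,Z: np.array(proj(s,g0+hx*X+y*(Y-.058)+z*(Z+.0105)))
    return {n:f(*v) for n,v in {"crowntop+x":(.011,0,.007),"crowntop-x":(-.011,0,.007),"boomtip":(-.103,.07,-.118),"templebot":(0,-.07,-.105),"cupbot":(0,.07,-.126)}.items()}
if __name__=="__main__":
    import sys
    o=list(map(float,sys.argv[1:4]))
    for t in(-6,-3,0,3,6): print(t,{n:((v-o[:2]+.5)*o[2]).round(0).tolist() for n,v in run(t).items()})
E
python3 pred.py 310 170 4.5
```

```text
-6 {'crowntop+x': [397.0, 324.0], 'crowntop-x': [356.0, 343.0], 'boomtip': [50.0, 520.0], 'templebot': [435.0, 620.0], 'cupbot': [227.0, 447.0]}
-3 {'crowntop+x': [396.0, 317.0], 'crowntop-x': [356.0, 336.0], 'boomtip': [57.0, 529.0], 'templebot': [446.0, 617.0], 'cupbot': [235.0, 456.0]}
0 {'crowntop+x': [396.0, 311.0], 'crowntop-x': [356.0, 329.0], 'boomtip': [64.0, 537.0], 'templebot': [456.0, 614.0], 'cupbot': [243.0, 464.0]}
3 {'crowntop+x': [395.0, 304.0], 'crowntop-x': [355.0, 322.0], 'boomtip': [71.0, 546.0], 'templebot': [466.0, 610.0], 'cupbot': [251.0, 472.0]}
6 {'crowntop+x': [394.0, 297.0], 'crowntop-x': [354.0, 315.0], 'boomtip': [79.0, 553.0], 'templebot': [476.0, 604.0], 'cupbot': [259.0, 480.0]}
```

```bash
python3 -m jog '0 1 0 0 -0.4 -0.3 0.4;0 2 0 -0.2 0 0 0;0 3 0 -0.2 0 0 0;0 4 0 0 0 0 0;0 4 0 0 0 0 0';python3 -m jog '0 4 0 0 0 0 0;0 4 0 0 0 0 0;0 4 0 0 0 0 0;0 4 0 0 0 0 0;0 4 0 0 0 0 0';python3 go.py .4754 .3675 .35 -2.2
```

```text
t: 21.35
position: [0.4649, -0.0869, 0.3445]
eef_rot: [0.001, 0.722, 0.692, 0.001]
force: [-0.1, 0.4, -1.6]
finger_gap: 0.0208
t: 21.98
position: [0.4693, 0.1261, 0.3479]
eef_rot: [0.002, 0.72, 0.694, 0.004]
force: [0.3, -0.9, -1.5]
finger_gap: 0.021
t 21.98 pos [0.4693 0.1261 0.3479] yaw -2.09 tilt 0.53 F [ 0.31 -0.93 -1.53] gap 0.021
shift now-axes cm [24.15 -0.27 -0.12] turn [ 0.49 -0.21  0.11]
shift goal-axes [24.15 -0.31 -0.21]
```

```bash
python3 -m jog '0 4 0 0 0.4 -0.2 0;0 4 0 0 0 0 0;0 3 0 0 0 0 0;0 3 0 0 0 0 0;0 2 0 0 0 0 0';python3 go.py .4754 .3675 .345 -2.2;python3 -m jog '0 2 0 0 0 0 0;0 2 0 0 0 0 0;0 1 0 0 0 0 0;0 0 0 0 0 0 0';python3 go.py .4754 .3675 .345 -2.2
```

```text
t: 22.6
position: [0.4685, 0.2984, 0.351]
eef_rot: [0.0, 0.717, 0.697, 0.003]
force: [-0.1, -0.4, -0.8]
finger_gap: 0.0207
t 22.6 pos [0.4685 0.2984 0.351 ] yaw -1.57 tilt 0.34 F [-0.07 -0.38 -0.83] gap 0.0207
shift now-axes cm [6.92 0.5  0.63] turn [ 0.27 -0.21  0.63]
shift goal-axes [6.93 0.42 0.6 ]
t: 23.1
position: [0.4691, 0.3523, 0.3514]
eef_rot: [0.001, 0.716, 0.698, 0.003]
force: [-0.0, 0.1, -2.6]
finger_gap: 0.0209
t 23.1 pos [0.4691 0.3523 0.3514] yaw -1.5 tilt 0.33 F [-0.04  0.14 -2.59] gap 0.0209
shift now-axes cm [1.53 0.58 0.65] turn [ 0.28 -0.17  0.7 ]
shift goal-axes [1.54 0.57 0.64]
```

```bash
python3 -m jog '0 0.8 0.3 0.3 0.3 -0.2 0.7;0 0.7 0.3 0.3 0 0 0;0 0 0 0 0 0 0;0 0 0 0 0 0 0';python3 go.py .4754 .3675 .345 -2.2;python3 - <<'E'
from h import *
s=bot.get_image("side");t=bot.get_image("top")
crop(s["img"],180,70,310,230,4.2,"s_k7.png",2)
crop(t["img"],140,200,280,310,5.7,"t_k7.png",2)
E
python3 pred.py 180 70 4.2
```

```text
t: 23.6
position: [0.4769, 0.3665, 0.3449]
eef_rot: [0.0, 0.722, 0.692, -0.001]
force: [0.3, -0.1, -0.9]
finger_gap: 0.021
t 23.6 pos [0.4769 0.3665 0.3449] yaw -2.42 tilt 0.11 F [ 0.34 -0.11 -0.94] gap 0.021
shift now-axes cm [ 0.1  -0.16 -0.01] turn [-0.04  0.1  -0.22]
shift goal-axes [ 0.1  -0.16 -0.01]
-6 {'crowntop+x': [270.0, 225.0], 'crowntop-x': [239.0, 233.0], 'boomtip': [75.0, 384.0], 'templebot': [312.0, 433.0], 'cupbot': [216.0, 354.0]}
-3 {'crowntop+x': [269.0, 220.0], 'crowntop-x': [238.0, 228.0], 'boomtip': [78.0, 388.0], 'templebot': [316.0, 428.0], 'cupbot': [220.0, 358.0]}
0 {'crowntop+x': [268.0, 215.0], 'crowntop-x': [237.0, 223.0], 'boomtip': [82.0, 393.0], 'templebot': [319.0, 422.0], 'cupbot': [224.0, 363.0]}
3 {'crowntop+x': [267.0, 210.0], 'crowntop-x': [236.0, 218.0], 'boomtip': [85.0, 397.0], 'templebot': [321.0, 416.0], 'cupbot': [228.0, 367.0]}
6 {'crowntop+x': [266.0, 205.0], 'crowntop-x': [234.0, 213.0], 'boomtip': [89.0, 401.0], 'templebot': [324.0, 409.0], 'cupbot': [232.0, 371.0]}
```

View pics/s_k7.png

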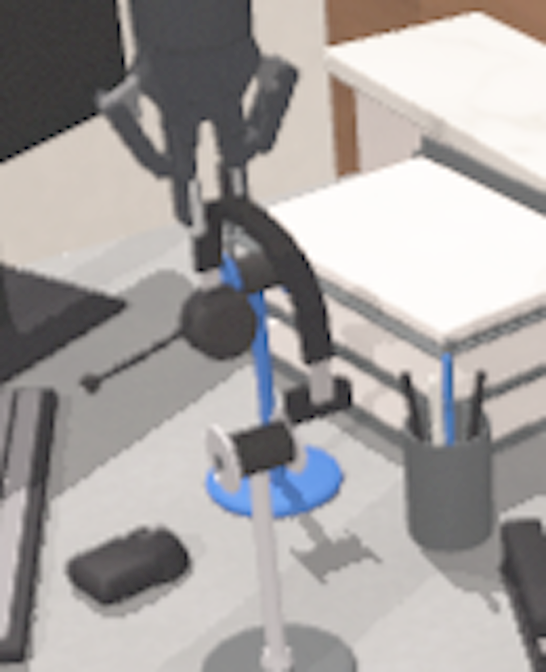

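View pics/t_k7.png

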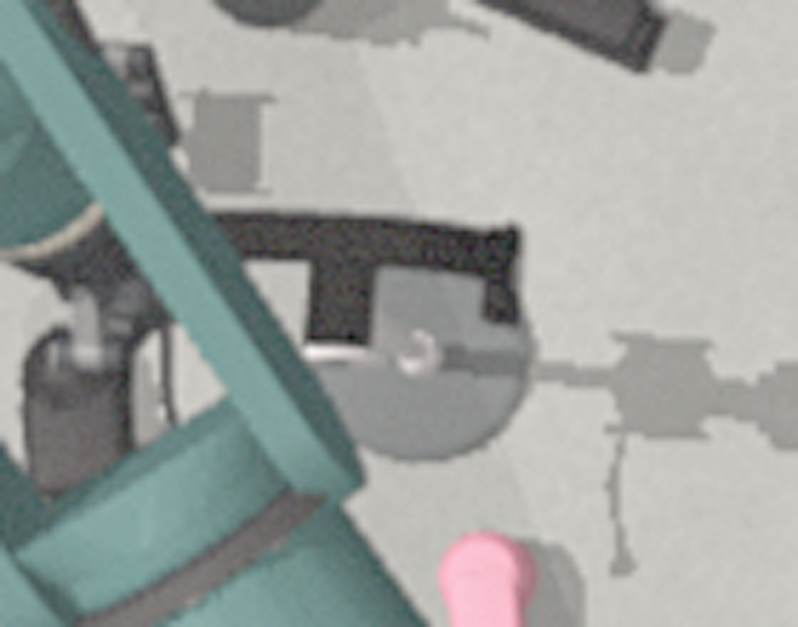

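```bash
python3 -m jog '0 0.1 -0.15 1.5 0 0 -0.2;0 0 0 2.5 0 0 0;0 0 0 3 0 0 0;0 0 0 2.5 0 0 0;0 0 0 1.5 0 0 0';python3 go.py .4754 .3675 .205 -2.2;python3 -m jog '0 0 0 1 0 0 0;0 0 0 0 0 0 0;0 0 0 0 0 0 0';python3 go.py .4754 .3675 .205 -2.2
```

```text
t: 24.38
position: [0.4743, 0.3671, 0.2302]
eef_rot: [0.0, 0.72, 0.694, 0.0]
force: [-0.1, 0.4, -1.2]
finger_gap: 0.0209
t 24.38 pos [0.4743 0.3671 0.2302] yaw -2.18 tilt 0.05 F [-0.09  0.38 -1.17] gap 0.0209
shift now-axes cm [0.04 0.1  2.52] turn [0.04 0.02 0.02]
shift goal-axes [0.04 0.1  2.52]
t: 24.75
position: [0.474, 0.367, 0.219]
eef_rot: [0.0, 0.72, 0.694, -0.0]
force: [-0.3, -0.0, -0.9]
finger_gap: 0.0206
t 24.75 pos [0.474 0.367 0.219] yaw -2.17 tilt 0.05 F [-0.35 -0.   -0.9 ] gap 0.0206
shift now-axes cm [0.06 0.14 1.4 ] turn [-0.    0.05  0.03]
shift goal-axes [0.06 0.14 1.4 ]
```

```bash
python3 -m jog '0 0 0.1 0.7 0 0 0;0 0 0 0.4 0 0 0;0 0 0 0 0 0 0';python3 go.py .4754 .3675 .205 -2.2;python3 - <<'E'
from h import *
s=bot.get_image("side");t=bot.get_image("top")
crop(s["img"],200,130,290,220,6.6,"s_k8.png",2)
crop(t["img"],160,220,260,290,8,"t_k8.png",2)
p=bot.sense()["position"]
# predicted roller centres
print(proj(s,[.474,.3295,.21]),proj(t,[.474,.3295,.21]))
E
python3 pred.py 200 130 6.6
```

```text
t: 25.12
position: [0.476, 0.3675, 0.2094]
eef_rot: [0.001, 0.72, 0.694, 0.002]
force: [0.6, 0.7, -1.7]
finger_gap: 0.0209
t 25.12 pos [0.476  0.3675 0.2094] yaw -2.17 tilt 0.2 F [ 0.64  0.66 -1.74] gap 0.0209
shift now-axes cm [ 0.   -0.06  0.44] turn [ 0.18 -0.07  0.03]
shift goal-axes [ 0.   -0.06  0.44]
(np.float64(241.05265679458324), np.float64(172.3892160264773)) (np.float64(198.12648779927477), np.float64(251.61245167658163))
-6 {'crowntop+x': [317.0, 252.0], 'crowntop-x': [271.0, 267.0], 'boomtip': [27.0, 472.0], 'templebot': [379.0, 553.0], 'cupbot': [234.0, 417.0]}
-3 {'crowntop+x': [316.0, 245.0], 'crowntop-x': [270.0, 260.0], 'boomtip': [32.0, 480.0], 'templebot': [384.0, 547.0], 'cupbot': [240.0, 425.0]}
0 {'crowntop+x': [314.0, 238.0], 'crowntop-x': [268.0, 253.0], 'boomtip': [38.0, 487.0], 'templebot': [389.0, 540.0], 'cupbot': [246.0, 433.0]}
3 {'crowntop+x': [313.0, 231.0], 'crowntop-x': [266.0, 246.0], 'boomtip': [43.0, 494.0], 'templebot': [393.0, 532.0], 'cupbot': [252.0, 439.0]}
6 {'crowntop+x': [311.0, 224.0], 'crowntop-x': [264.0, 238.0], 'boomtip': [48.0, 501.0], 'templebot': [397.0, 524.0], 'cupbot': [258.0, 446.0]}
```

View pics/s_k8.png

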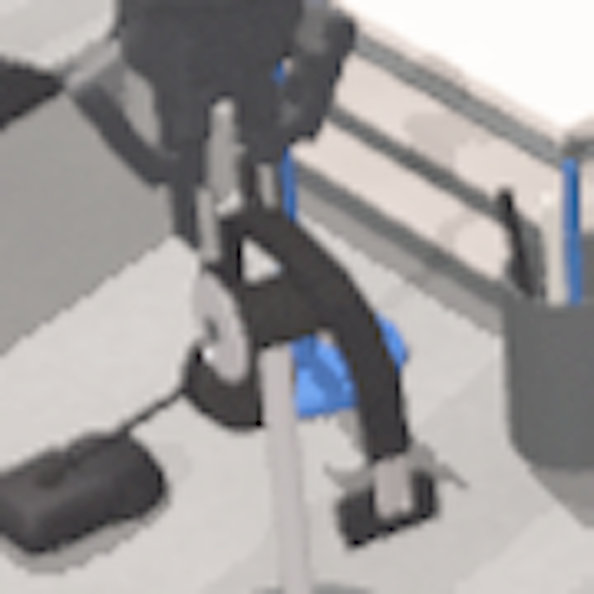

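View pics/t_k8.png

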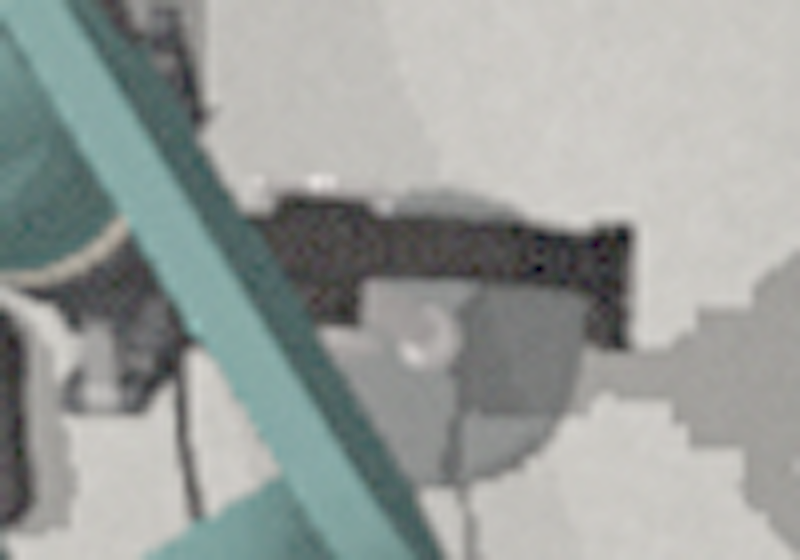

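Run:
```python
from h import *
t=bot.get_image("top")
h=lambda u,v:(u/8+160-.44,v/8+220-.44)
for u,v in((330,244),(390,247),(500,253),(560,258)): print(plane(t,*h(u,v),.236))
for u,v in((330,200),(330,325)): print("roller",plane(t,*h(u,v),.208))
g=cv2.cvtColor(t["img"],6); print(g[240:262,210]); print(g[240:262,222])
```

```text
[0.47418605 0.31654914 0.236     ]
[0.47316851 0.29705198 0.236     ]
[0.47114002 0.26131792 0.236     ]
[0.4694684  0.24182021 0.236     ]
roller [0.49320414 0.32356336 0.208     ]
roller [0.45140859 0.32201791 0.208     ]
[142 144 143 137 101  81  54  25  18  22  16  25  22  17  30  71  88  91
  94  95  97 100]
[160 159 159 157 151 109  72  43  20  20  23  24  19  23  18  38  53  56
  59  58  59  59]
```

```bash
python3 -m jog '0 0 -0.1 0.4 0.2 0 0;0 0 0 0.4 0 0 0;0 0 0 0.3 0 0 0';python3 go.py .475 .3675 .190 -2.2;python3 -m jog '0 0 0 0.3 0 0 0;0 0 0 0.2 0 0 0';python3 go.py .475 .3675 .190 -2.2
```

```text
t: 25.7
position: [0.4751, 0.3677, 0.1985]
eef_rot: [-0.001, 0.72, 0.694, 0.001]
force: [0.3, 0.3, -1.4]
finger_gap: 0.0212
t 25.7 pos [0.4751 0.3677 0.1985] yaw -2.17 tilt 0.12 F [ 0.33  0.29 -1.44] gap 0.0212
shift now-axes cm [-0.02 -0.01  0.85] turn [ 0.03 -0.12  0.03]
shift goal-axes [-0.02 -0.01  0.85]
t: 25.95
position: [0.475, 0.3676, 0.1927]
eef_rot: [-0.001, 0.72, 0.694, 0.001]
force: [0.2, -0.1, -1.7]
finger_gap: 0.0208
t 25.95 pos [0.475  0.3676 0.1927] yaw -2.17 tilt 0.09 F [ 0.18 -0.1  -1.7 ] gap 0.0208
shift now-axes cm [-0.01  0.    0.27] turn [-0.   -0.09  0.03]
shift goal-axes [-0.01  0.    0.27]
```

```bash
python3 -m jog '0 0 0 0.15 0 0 0;0 0 0 0 0 0 0';python3 go.py .475 .3675 .190 -2.2;python3 -m jog '0 0 0 0.1 0 0 0;0 0 0 0 0 0 0';python3 go.py .475 .3675 .190 -2.2
```

```text
t: 26.2
position: [0.4749, 0.3676, 0.1909]
eef_rot: [-0.001, 0.72, 0.694, 0.0]
force: [-0.4, -0.4, -0.8]
finger_gap: 0.0207
t 26.2 pos [0.4749 0.3676 0.1909] yaw -2.17 tilt 0.09 F [-0.42 -0.39 -0.8 ] gap 0.0207
shift now-axes cm [-0.01  0.01  0.09] turn [-0.02 -0.08  0.03]
shift goal-axes [-0.01  0.01  0.09]
t: 26.45
position: [0.475, 0.3676, 0.19]
eef_rot: [-0.001, 0.72, 0.694, 0.001]
force: [0.0, -0.6, -1.7]
finger_gap: 0.021
t 26.45 pos [0.475  0.3676 0.19  ] yaw -2.17 tilt 0.09 F [ 0.05 -0.61 -1.68] gap 0.021
shift now-axes cm [-0.01 -0.    0.  ] turn [ 0.   -0.09  0.03]
shift goal-axes [-0.01 -0.    0.  ]
```

```bash
python3 -m jog '0 0 0 0.1 0 0 0;0 0 0 0 0 0 0';python3 -m jog '0 0 0 0.1 0 0 0;0 0 0 0 0 0 0';python3 - <<'E'
from h import *
f=[]
for i in range(4):
    s=bot.get_image("side"); f.append(bot.sense()["force"])
print(np.mean(f,0),bot.sense()["wrist_torque"])
crop(s["img"],215,145,275,205,10,"s_k9.png",2)
E
```

```text
t: 26.7
position: [0.4751, 0.3677, 0.1892]
eef_rot: [-0.001, 0.72, 0.694, 0.001]
force: [-0.7, -0.4, -1.5]
finger_gap: 0.0209
t: 26.95
position: [0.4751, 0.3677, 0.1881]
eef_rot: [-0.001, 0.72, 0.694, 0.001]
force: [0.1, 0.3, -2.0]
finger_gap: 0.021
[ 0.17821811  0.00427124 -1.02421916] [ 0.05831618 -0.00264023  0.0197822 ]
```

View pics/s_k9.png

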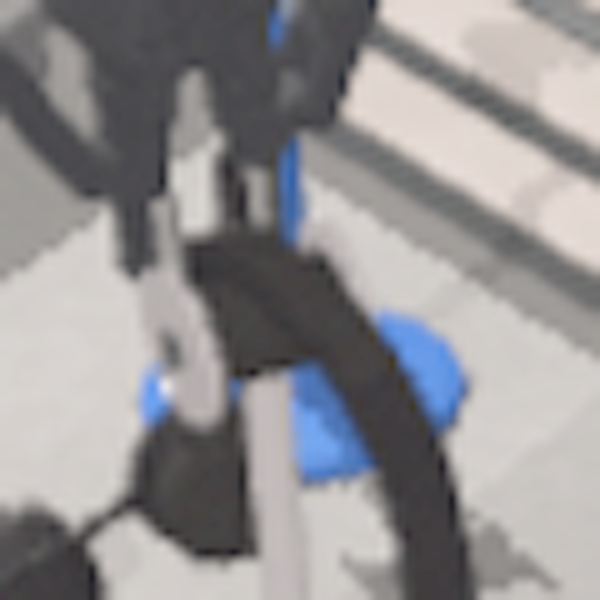

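```bash
python3 -m jog '0 0 0 0.1 0 0 0;0 0 0 0 0 0 0';python3 -m jog '0 0 0 0.1 0 0 0;0 0 0 0 0 0 0'
python3 - <<'E'
from h import *
f=[];w=[]
for i in range(4):
    s=bot.get_image("side"); q=bot.sense();f.append(q["force"]);w.append(q["wrist_torque"])
print(np.mean(f,0),np.mean(w,0),q["position"])
E
```

```text
t: 27.4
position: [0.4752, 0.3678, 0.1873]
eef_rot: [-0.0, 0.72, 0.694, 0.001]
force: [-0.7, -0.0, -2.3]
finger_gap: 0.021
t: 27.65
position: [0.4753, 0.3678, 0.1872]
eef_rot: [-0.0, 0.72, 0.694, 0.002]
force: [-0.2, -0.9, -0.8]
finger_gap: 0.0206
[-0.3219587   0.29473017  0.15448063] [-0.02304157  0.09131975 -0.02420978] [0.47535451 0.36777546 0.18705259]
```

```bash
python3 -m jog '0 0 0 0.1 0 0 0;0 0 0 0 0 0 0'
python3 - <<'E'
from h import *
f=[];w=[]
for i in range(4):
    s=bot.get_image("side"); q=bot.sense();f.append(q["force"]);w.append(q["wrist_torque"])
print(np.mean(f,0),np.mean(w,0),q["position"],q["finger_gap"])
t=bot.get_image("top")
crop(s["img"],200,130,290,220,6.6,"s_k10.png",2)
crop(t["img"],160,220,260,290,8,"t_k10.png",2)
E
python3 pred.py 200 130 6.6
```

```text
t: 28.1
position: [0.4754, 0.3678, 0.1871]
eef_rot: [-0.0, 0.72, 0.694, 0.002]
force: [-0.1, 0.1, 0.5]
finger_gap: 0.0208
[-0.90571482 -0.29982579  2.2916025 ] [-0.12075235  0.16780218 -0.04535485] [0.47536422 0.36775883 0.18693059] 0.020986647011044215
-6 {'crowntop+x': [320.0, 299.0], 'crowntop-x': [274.0, 314.0], 'boomtip': [32.0, 514.0], 'templebot': [381.0, 595.0], 'cupbot': [237.0, 458.0]}
-3 {'crowntop+x': [318.0, 292.0], 'crowntop-x': [273.0, 307.0], 'boomtip': [37.0, 522.0], 'templebot': [386.0, 590.0], 'cupbot': [243.0, 466.0]}
0 {'crowntop+x': [317.0, 285.0], 'crowntop-x': [271.0, 300.0], 'boomtip': [43.0, 529.0], 'templebot': [391.0, 583.0], 'cupbot': [249.0, 473.0]}
3 {'crowntop+x': [315.0, 278.0], 'crowntop-x': [269.0, 293.0], 'boomtip': [48.0, 536.0], 'templebot': [395.0, 576.0], 'cupbot': [255.0, 480.0]}
6 {'crowntop+x': [314.0, 271.0], 'crowntop-x': [268.0, 285.0], 'boomtip': [53.0, 542.0], 'templebot': [399.0, 568.0], 'cupbot': [261.0, 487.0]}
```

View pics/s_k10.png

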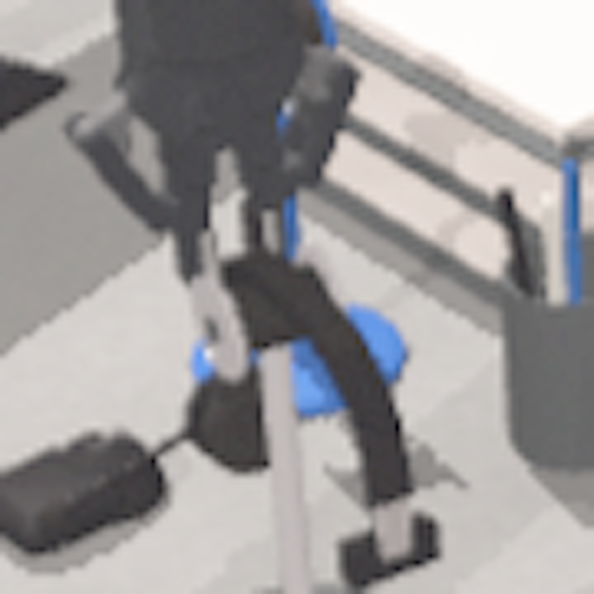

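View pics/t_k10.png

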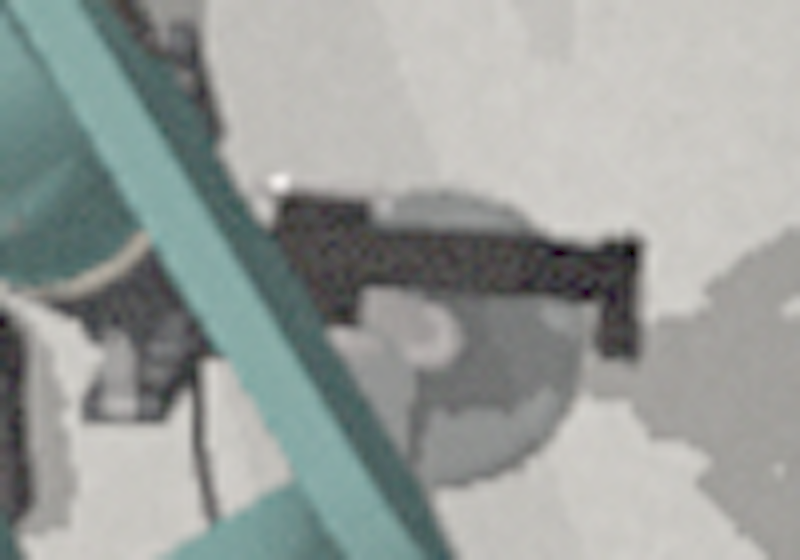

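```bash
python3 -m jog '0.2 0 0 0 0 0 0;0.22 0 0 0 0 0 0;0.23 0 0 0 0 0 0' 20; python3 go.py .475 .3675 .187 -2.2; python3 -m jog '0.235 0 0 0 0 0 0;0.24 0 0 0 0 0 0;0.245 0 0 0 0 0 0;0.25 0 0 0 0 0 0;0.255 0 0 0 0 0 0'; python3 go.py .475 .3675 .187 -2.2;python3 - <<'E'
from h import *
s=bot.get_image("side")
crop(s["img"],200,130,290,220,6.6,"s_k11.png",2)
E
```

```text
t: 28.78
position: [0.4754, 0.3678, 0.1869]
eef_rot: [-0.0, 0.72, 0.694, 0.002]
force: [-1.6, 0.2, 2.0]
finger_gap: 0.021
t 28.77 pos [0.4754 0.3678 0.1869] yaw -2.17 tilt 0.19 F [-1.61  0.24  2.04] gap 0.021
shift now-axes cm [-0.03 -0.04 -0.01] turn [ 0.12 -0.15  0.03]
shift goal-axes [-0.03 -0.04 -0.01]
t: 29.4
position: [0.4754, 0.3677, 0.1868]
eef_rot: [-0.0, 0.72, 0.694, 0.002]
force: [-0.1, -0.7, 1.1]
finger_gap: 0.0216
t 29.4 pos [0.4754 0.3677 0.1868] yaw -2.18 tilt 0.19 F [-0.05 -0.68  1.1 ] gap 0.0216
shift now-axes cm [-0.03 -0.04 -0.02] turn [ 0.11 -0.15  0.02]
shift goal-axes [-0.03 -0.04 -0.02]
```

View pics/s_k11.png

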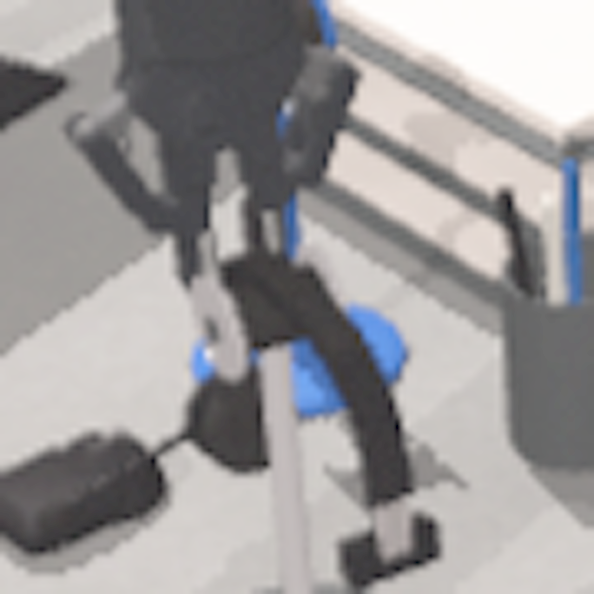

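```bash
python3 -m jog '0.26 0 0 0 0 0 0;0.265 0 0 0 0 0 0;0.27 0 0 0 0 0 0;0.275 0 0 0 0 0 0;0.28 0 0 0 0 0 0'; python3 go.py .475 .3675 .187 -2.2;python3 - <<'E'
from h import *
s=bot.get_image("side")
crop(s["img"],200,130,290,220,6.6,"s_k12.png",2)
E
```

```text
t: 30.08
position: [0.4756, 0.3677, 0.1854]
eef_rot: [-0.0, 0.72, 0.694, 0.001]
force: [0.3, -0.4, -0.5]
finger_gap: 0.0239
t 30.07 pos [0.4756 0.3677 0.1854] yaw -2.18 tilt 0.15 F [ 0.26 -0.38 -0.46] gap 0.0239
shift now-axes cm [-0.02 -0.06 -0.16] turn [ 0.09 -0.12  0.02]
shift goal-axes [-0.02 -0.06 -0.16]
```

View pics/s_k12.png

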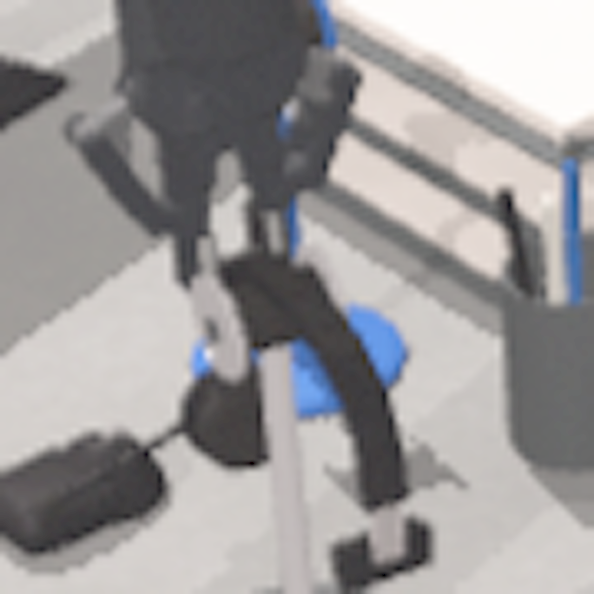

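```bash
python3 -m jog '0.29 0 0 0 0 0 0;0.3 0 0 0 0 0 0;0.31 0 0 0 0 0 0;0.32 0 0 0 0 0 0;0.33 0 0 0 0 0 0'; python3 -m jog '0.34 0 0 0 0 0 0;0.35 0 0 0 0 0 0;0.35 0 0 0 0 0 0'; python3 go.py .475 .3675 .187 -2.2;python3 - <<'E'
from h import *
s=bot.get_image("side");t=bot.get_image("top")
crop(s["img"],200,130,290,220,6.6,"s_k13.png",2)
crop(t["img"],160,220,260,290,8,"t_k13.png",2)
E
```

```text
t: 30.75
position: [0.4756, 0.3677, 0.1855]
eef_rot: [-0.0, 0.72, 0.694, 0.001]
force: [-0.3, 0.5, -0.9]
finger_gap: 0.028
t: 31.12
position: [0.4756, 0.3677, 0.1856]
eef_rot: [-0.0, 0.72, 0.694, 0.001]
force: [0.5, 0.2, 1.2]
finger_gap: 0.0298
t 31.12 pos [0.4756 0.3677 0.1856] yaw -2.18 tilt 0.16 F [0.51 0.19 1.19] gap 0.0298
shift now-axes cm [-0.03 -0.06 -0.14] turn [ 0.1  -0.13  0.02]
shift goal-axes [-0.03 -0.06 -0.14]
```

View pics/s_k13.png

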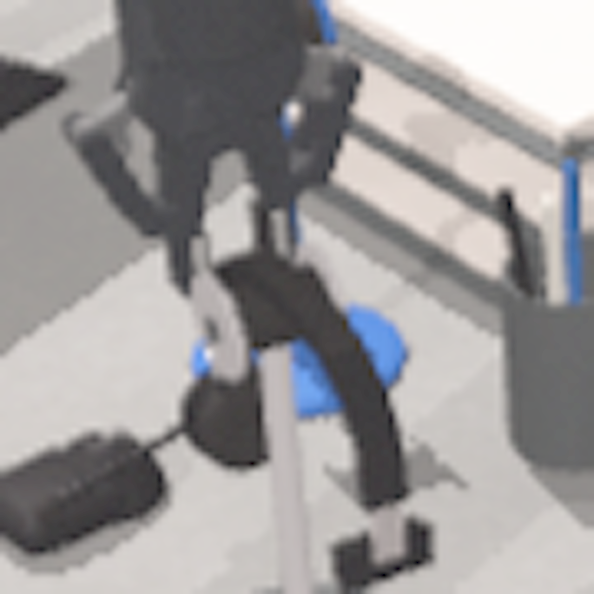

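View pics/t_k13.png

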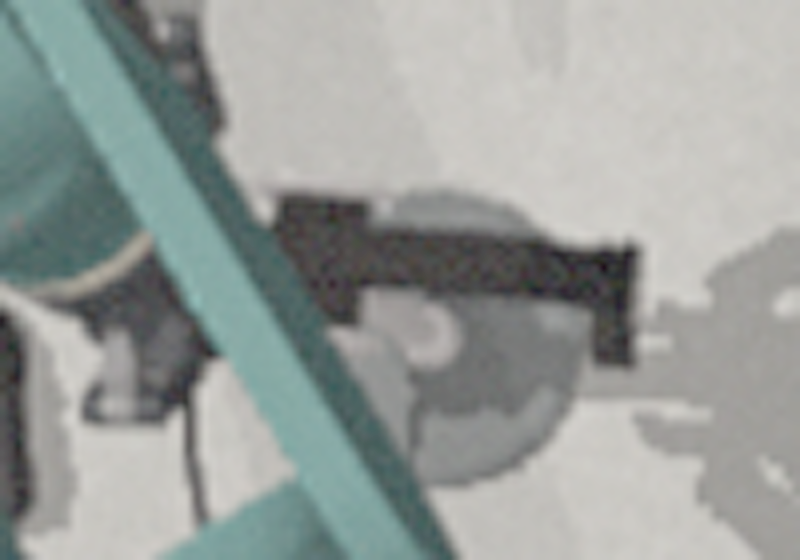

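```bash
python3 -m jog '0.37 0 -0.06 -0.3 0 0 0;0.38 0 0 -0.4 0 0 0;0.38 0 0 -0.5 0 0 0;0.38 0 0 -0.5 0 0 0'; python3 go.py .475 .3675 .28 -2.2;python3 - <<'E'
from h import *
s=bot.get_image("side")
crop(s["img"],200,130,290,220,6.6,"s_k14.png",2)
E
```

```text
t: 31.72
position: [0.4749, 0.3677, 0.2036]
eef_rot: [-0.0, 0.72, 0.694, 0.001]
force: [0.9, 0.0, 0.7]
finger_gap: 0.0321
t 31.73 pos [0.4749 0.3677 0.2036] yaw -2.18 tilt 0.15 F [0.88 0.   0.75] gap 0.0321
shift now-axes cm [-0.    0.02 -7.64] turn [ 0.09 -0.12  0.02]
shift goal-axes [-0.02  0.01 -7.64]
```

View pics/s_k14.png

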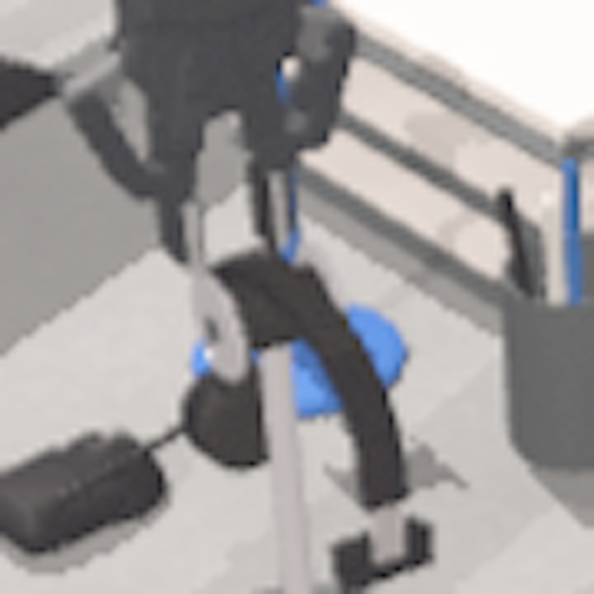

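Steady. I'll retreat upward and then back, and check the result.

```bash
python3 -m jog '0.38 0 0 -1 0 0 0;0.38 0 0 -2 0 0 0;0.38 0 0 -3 0 0 0;0.38 0 0 -4 0 0 0;0.38 0 0 -4 0 0 0'; python3 -m jog '0.38 0 -4 0 0 0 0;0.38 0 -5 0 0 0 0;0.38 2 -5 0 0 0 0;0.38 2 -4 0 0 0 0;0.38 0 0 0 0 0 0'
python3 - <<'E'
from h import *
t=bot.get_image("top");s=bot.get_image("side")
print(bot.sense()["position"])
cv2.imwrite("pics/side_end.png",s["img"]);cv2.imwrite("pics/top_end.png",t["img"])
crop(s["img"],200,130,290,220,6.6,"s_k15.png",2)
crop(t["img"],160,220,260,290,8,"t_k15.png",2)
E
```

```text
t: 32.4
position: [0.4737, 0.3668, 0.3464]
eef_rot: [-0.001, 0.72, 0.694, -0.001]
force: [0.6, 0.1, 0.0]
finger_gap: 0.0323
t: 33.02
position: [0.2926, 0.4153, 0.3555]
eef_rot: [-0.001, 0.721, 0.693, 0.006]
force: [0.2, 0.3, -0.0]
finger_gap: 0.0327
[0.29484872 0.41437109 0.3549846 ]
```

View pics/s_k15.png

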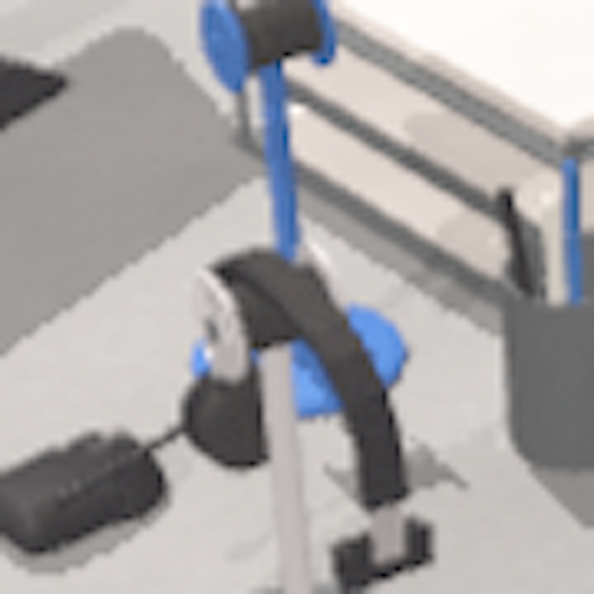

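View pics/t_k15.png

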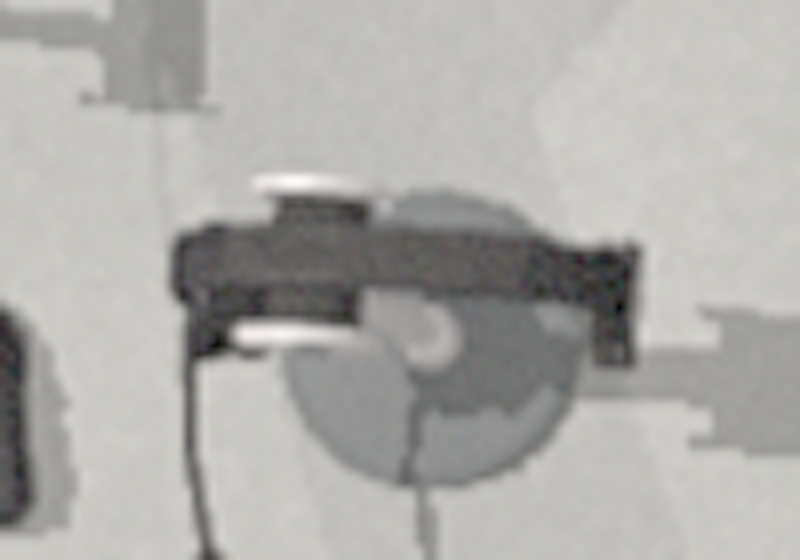

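View pics/side_end.png

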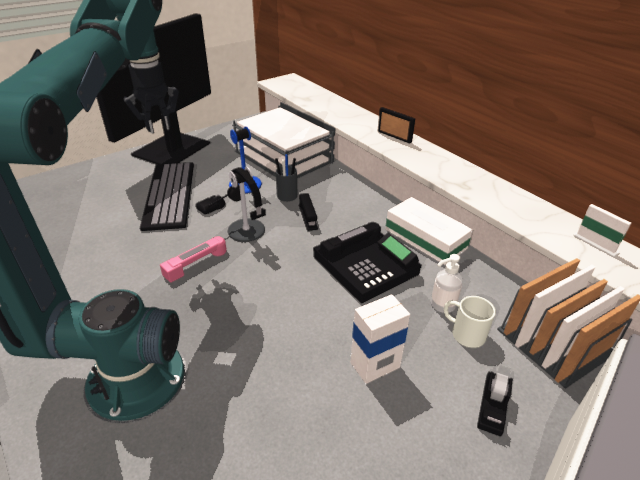

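View pics/top_end.png

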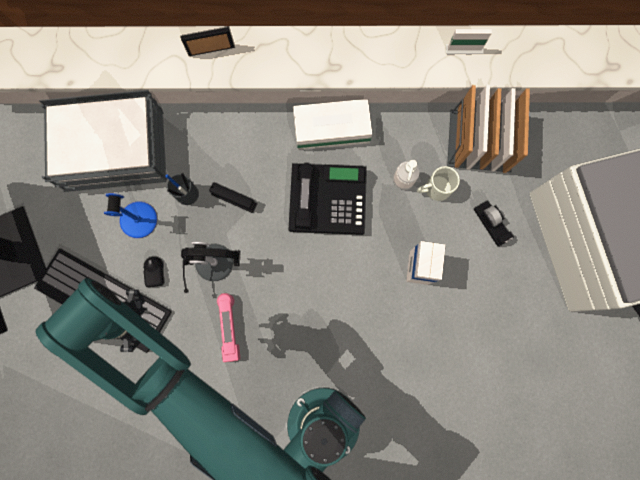

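Run:
```python
from h import *
t=bot.get_image("top");s=bot.get_image("side")
h=lambda u,v:(u/8+160-.44,v/8+220-.44); k=lambda u,v:(u/6.6+200-.42,v/6.6+130-.42)
for z in(.15,.17,.19): print(z,plane(t,*h(172,265),z)[1],plane(t,*h(640,270),z)[1])
print("boom root/cup",tri(s,k(238,467),t,h(225,358)))
print("temple bottom tri",tri(s,k(345,590),t,h(614,366)))
# cup bottom & temple bottom heights from side given xy
hxy=lambda yy:(.4745+.04*(yy-.3295))
for n,pix,Y,nom in(("temple",(385,578),.3095-.07,.2117-.105),("cup",(240,467),.3095+.07,.2117-.126)):
    o,r=ray(s,*k(*pix)); a=(Y-o[1])/r[1]; print(n,o+a*r,"nominal z",nom)
crop(s["img"],310,210,430,300,6,"s_ph_end.png",2)
crop(t["img"],284,158,374,240,8,"t_ph_end.png",2.5)
# bystander motion
a=cv2.imread("pics/top0.png");b=t["img"]
for n,(x0,y0,x1,y1) in dict(sanit=(392,158,420,192),stapler=(205,178,262,215),mug=(420,165,462,202),mouse=(140,250,166,290),tape=(470,195,515,248),cup=(165,170,200,205)).items():
    print(n,cv2.phaseCorrelate(np.float32(cv2.cvtColor(a[y0:y1,x0:x1],6)),np.float32(cv2.cvtColor(b[y0:y1,x0:x1],6))))
```

```text
0.15 0.3907013330888842 0.2290874248491781
0.17 0.3853076507782921 0.22599627436883818
0.19 0.3799139684677 0.22290512388849823
boom root/cup (array([0.46319028, 0.38326891, 0.0878657 ]), np.float64(0.01726949008748147))
temple bottom tri (array([0.45037369, 0.24431243, 0.10511597]), np.float64(0.000480059366556553))
temple [0.46807558 0.2395     0.10696226] nominal z 0.1067
cup [0.47197543 0.3795     0.08755149] nominal z 0.0857
sanit ((-0.05725959280373161, 0.05761151046215218), 1.0337640369379961)
stapler ((-0.040636599239704196, 0.03686937877436591), 1.029322996934255)
mug ((0.5209532962884005, 0.005759533678176609), 1.0101956742339664)
mouse ((0.569020343883782, 0.012457319381095289), 1.0154229367220844)
tape ((0.4633105625731915, -0.05086704750590343), 0.9198292045436278)
cup ((-0.08118599580721408, -0.0038155378414614916), 0.9861418838486259)
```

View pics/t_ph_end.png

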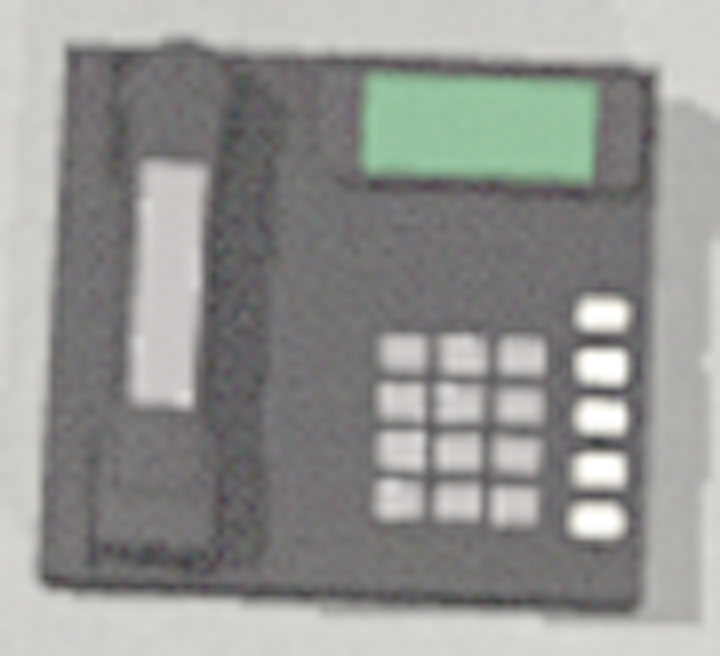

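View pics/s_ph_end.png

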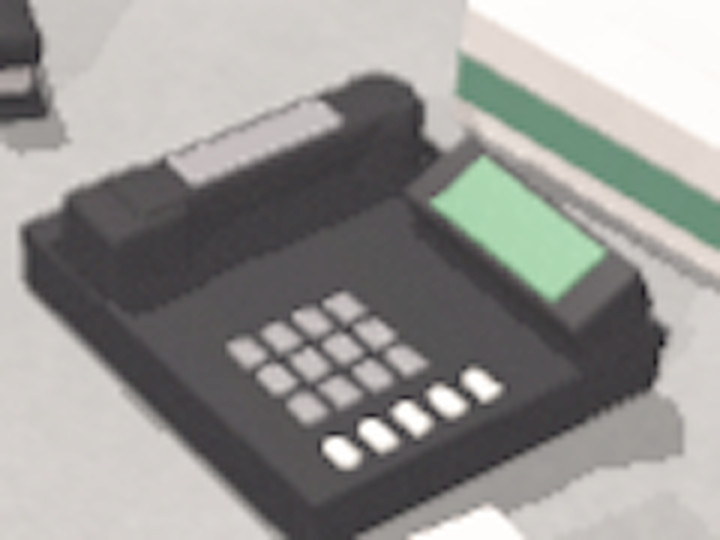

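```bash
python3 -c "
from bench import bot
print(bot.job_done())"
```

```text
the job is handed in; nothing more can be done
None
```

Both jobs are done and handed in at about 33 s of the 72 s; the hand-in returned no verdict.

**Handset:** I put it in the cradle with the round ear end in the rear well and the squared mouth end in the front well. The floor contact came at the height I had predicted. The final pictures show it sitting down in both wells. I never measured the 6 mm distance at each end directly.

**Headset:** I pinched it at the ear-cup shoulder, set it down on the grey stand's roller and let go in small steps.
- **Hanging:** It stayed still through release and retreat, with the band between the flanges and square to the roller by eye.
- **Tilt:** The heights of the cup and temple ends came within about 2 mm of what a straight hang predicts, so the tilt is about 1°.
- **Position:** The band's position along the roller looks within a few mm of the balance point.
- **Disagreeing check:** The two-view fix on the ear cup missed by 17 mm. I had matched different points on the disc in the two views, so I did not use it.

**Rest of the desk:** The mug, mouse and tape showed image shifts of about half a pixel (1–2 mm), and the sanitizer, stapler and pen cup showed almost none. The pink handset and the blue stand were not touched.

**What went wrong:** On my first grasp of the handset the arm had drifted about 13 mm. Closing the jaws slid the handset on the desk, so I opened, went lower and gripped it again before lifting.

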